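Clamp the inlaid panel in the screw press with the loose crank

TASK

The inlaid panel is lying in the small screw press. Take the loose crank from the bench, fit it all the way down on the square end of the press spindle, then wind it round and round clockwise (seen from above) until the platen holds the panel firmly; stop soon after the crank turns stiff, because an overtightened press crushes the inlay. Let go, leaving the crank on the spindle, and do not disturb the panel's place or the other things on the bench.

Things in the scene. Friction and masses are not known exactly. Their poses are not given: they have to be found in the camera images.
- crank_hub (a point): The loose crank, steel: a square hub 40 x 40 mm and 36 mm high (grasp it across its two sides beside the arm), with an arm 14 mm wide and 8 mm thick (24 to 32 mm above the hub's underside) going out along the crank's +x, and an upright wooden knob at the arm's end. The hub has a square socket from below, 19.4 mm wide, 24 mm deep, its sides along the crank's x and y. Mass about 0.35 kg. This point is on the hub's axis, 18 mm above its underside; z up.
- crank_knob (a point): Centre of the crank's wooden knob: an upright cylinder 26 mm across and 38 mm high that turns freely on its own axis; it stands 2 mm clear above the arm. This point is 70 mm from the hub's axis along the crank's +x, and 53 mm above the hub's underside.
- spindle_seat (a point): Top of the round shoulder (42 mm across) of the press spindle, on its axis, 140 mm above the bench. The vertical square end, 18 mm wide with sides along this frame's x and y, rises 21 mm above this point; its top 5 mm taper to 11 mm. The fully fitted crank's hub stands with its underside on this shoulder; any of the four quarter turns fits. The frame turns with the spindle.
- spindle (a joint): Turn of the spindle in rad, 0 at the start, growing clockwise seen from above. One turn lowers the platen 15 mm; it reaches the panel after 1.4 to 2.3 turns. Turning it freely takes about 0.3 N m (some 4 N at the knob); with the platen pressing, some 0.4 N m more for each further radian. Friction holds it where it is left, apart from a slight spring back.
- panel: Loose inlaid walnut panel, 110 x 110 x 13 mm, on a packing block in the press; origin at the centre of its underside. Firm is a pressing force of about 140 N, felt as 4 to 6 N more push at the knob than the free running push; below 90 N it is loose, above 200 N it is crushed.
- press: The fixed steel screw press: bed 150 (x) x 210 (y) x 25 mm, two columns at y = -86 and +86 mm, head 60 x 210 mm with top 134 mm (column caps 140 mm) above the bench; origin under the spindle axis. Under the head hangs the platen, 120 x 130 x 18 mm, on stiff springs; how far it stands above the panel (22 to 34 mm) differs each time and is not measured: the touch must be felt. From the touch on it presses some 180 N more with each radian of the spindle.
- dice_cup: Olive wood dice cup, 70 mm across, 88 mm high, loose, standing; origin under its centre. Leave alone.
- plane: Small steel block plane, 140 x 42 mm, about 55 mm high, loose. Leave alone.
- corner_a: Brass corner protector, 34 x 34 x 28 mm, loose. Leave alone.
- corner_b: The other brass corner protector, same size, loose. Leave alone.
- checker_a: Tortoiseshell-coloured checker, 34 mm across, 9 mm thick, loose. Leave alone.
- checker_b: The other checker, same size, loose. Leave alone.
Things that resemble listed ones, but are neither listed nor needed, are in the scene too. What is shaped like the part that bears crank_hub but turquoise is not meant.

How it is judged:
By the outcome, as a careful person would: the job done as asked, in the order asked, and still so for the second after the job is handed in, with the robot touching nothing.
It also fails if it takes over 72 s, if anything falls off the work surface, if the arm or the gripper's body presses on something with over 40 N, if the wrist force passes 120 N, or if a joint passes its speed limit or range.

ROBOT

A 7-joint arm with a two-finger parallel gripper is mounted at the origin on the work surface. World frame = base frame: x ahead of the robot, y to its left, z up, the work surface at z = 0. Lengths are in m, angles in degrees, forces in N, time in s.
With the tool pointing down it reaches from about 0.425 to 0.875 m from the base axis. Payload 4.7 kg.
Tool frame: the origin (TCP) lies on the front face of the gripper's body, between the roots of the fingers; the fingertips stand 70 mm ahead of it and the grasp point (between the pads) lies 51 mm ahead of it (tip_extent is the distance from the TCP to the fingertips, in m); z points along the fingers, y is the direction in which the jaws open and shut (so a half turn about z gives the same grasp; the last joint's range is limited). The gripper opens to 87 mm and grips with 3 to 60 N. Pads are 19 mm wide; open, the fingers measure 117 mm over their backs; the gripper's body (75 mm by 190 mm) begins 51 mm behind the grasp point.
Start: joints at [-63.65, 18.392, -4.016, 83.108, 1.295, 78.541, -3.26], TCP at [0.28, 0.586, 0.292] pointing down, gripper open.
Joint ranges: [-163.93, 163.93], [-17.29, 119.83], [-79.2, 71.16], [3.27, 140.29], [-89.18, 269.18], [5.43, 117.66], [-154.24, 154.24]. Speed limits (degrees/s): [147.25, 147.25, 180, 180, 180, 180, 180].

INTERFACE

Orientations are given as [roll, pitch, yaw] about the fixed x, y, z axes, in that order (R = Rz(yaw) Ry(pitch) Rx(roll)).
In Python, from cell import * gives the robot as it stands.
- The arm moves only by the tool carry_out, never from a script. Its argument "increments" is text: rows parted by semicolons, each of 7 numbers parted by spaces: the opening, from 0 (shut) to 1 (fully open), then the shift along the tool's x, y, z in m, then the turn, a rotation vector about the tool's x, y, z in degrees. A call has 1 to 20 rows; each row shifts and turns the pose as measured when the row begins, along the tool's axes as they then stand; what a row does not reach is not made up. A row lasts 1/8 s, in which the tool goes at most 62.5 mm and 10.7 degrees, less where a joint would pass 70% of its speed; a pose out of reach is approached as far as the arm can. A call is refused whole if a number of a shift passes 0.0625 or a number of a turn 10.7, either way. A call with a gripper value outside its range is refused whole. The fingers move at their own pace and stop on an object; "force" is the grip in N (left out, the last holds). Time passes only in rows, so rows that do not move let the fingers close. It gives the time, the measured TCP pose, the force and the opening at its end, in the units of the state.
- get_obs(): the state, without advancing time (a new reading comes with each control period).
- read_camera(name): name is "scene" or "top" or "wrist"; returns a dict with "img" (420x560x3 uint8, blue, green, red), "fx", "fy", "cx", "cy" (pixels), "k1" (the pictures are not rectified: a ray, as slopes to the right and down, at radius r is drawn at 1 + k1 r^2 times it, then the intrinsics apply), "world_from_camera" (4x4, takes a point from camera to world coordinates). Camera axes: x right, y down, z forward; pixel columns grow to the right and rows downward; lengths in m; the calibration is good to about 2 mm. A picture is of the moment at which its call begins. There is no depth.
- sign_off(): hands the job in, once; it reports no verdict.
Trained networks look in a picture, given as the dict that the camera call returned (one of the last four; its "shot" number tells which), for a name from the list of things; names that differ only in an ending like _2 or _b are one class to them, and where a whole thing is asked for, a point or a joint stands for the part that bears it (a point fixed in the world has none). Each returns a list of dicts, best first, with "confidence" (0 to 1); they miss things now and then, are a little off and sometimes report something else, mostly with a low value. They report only what shows in the picture. A call takes as long as a camera call. They do not tell look-alikes from the thing itself.
- masks_of(target, picture): "pixels" (420x560 bool, what is visible of it) and "bbox" ([left, top, right, bottom] in pixels, round what is visible of it).
The state is a dict: "time_s": time; "qpos": joint angles; "joint_velocities": joint speeds; "effort": joint torques, N m; "tool_pos": TCP position; "tool_rot": TCP orientation; "force": force on the tool from outside, world axes, zero at the start; "wrist_torque": the same for the moment, N m; "grip_width": finger opening in m.
Only numpy, scipy, OpenCV 4.12 (cv2) and the standard library are available. Lean on these libraries where they do the work, as an engineer would, in place of code of your own. Each camera call takes 0.05 s, during which the arm holds its last target.

## Working session

There is one attempt and no reset: what is moved stays moved. The work goes in short steps, Python scripts to look and compute and a tool call to move; the robot and the scene stay as the last step left them, time stands still between calls to the robot, and variables do not carry over. Pictures are saved under pics/ and viewed, and the job is handed in when it is done.

Besides the shell and the picture viewer there is one more tool, called after "Request:" by a JSON object that holds its "api" and its "payload". carry_out: Moves the arm, as the interface text tells. Its arguments: {"type":"object","properties":{"increments":{"type":"string"},"force":{"type":"number"}},"required":["increments"]}

```bash
ls; mkdir -p pics; python3 - <<'E'
from cell import *
import cv2
o=get_obs(); print(o)
for n in ["scene","top","wrist"]:
    p=read_camera(n); cv2.imwrite(f"pics/{n}0.png",p["img"])
    print(n,p["fx"],p["fy"],p["cx"],p["cy"],p["k1"],p["shot"]); print(p["world_from_camera"].tolist() if hasattr(p["world_from_camera"],'tolist') else p["world_from_camera"])
    for t in ["crank_hub","crank_knob","spindle_seat","press","panel","dice_cup","plane"]:
        try:
            for m in masks_of(t,p): print(t,round(m["confidence"],2),m["bbox"])
        except Exception as e: print(t,e)
E
```

```text
pics
{'time_s': 0.0, 'qpos': array([-63.65045783,  18.4389661 ,  -4.01534395,  83.175341  ,
         1.29517965,  78.5399095 ,  -3.25871626]), 'joint_velocities': array([-0.02206959, -0.10634147, -0.0203667 , -0.08951796, -0.00654702,
        0.04484082,  0.01057592]), 'effort': array([-3.58763518e-04, -4.91280019e+01, -4.03902009e-01, -3.12525094e+01,
       -6.38051704e-02,  4.36093309e-02,  1.63722525e-04]), 'tool_pos': array([0.28012008, 0.58607773, 0.29115857]), 'tool_rot': array([-1.79891035e+02,  5.97025932e-03,  1.54461364e+02]), 'force': array([-0.35534855, -0.88570188, -0.60475688]), 'wrist_torque': array([-0.00019574,  0.03293792, -0.00916731]), 'grip_width': 0.08686342360170785}
scene 507.1893084207311 507.1893084207311 288.9015962997959 209.40941281072898 -0.10734374581045876 1
[[-0.2617196827790144, 0.6624829578398553, -0.7018683197137542, 1.3201559929519193], [0.9651370856241248, 0.17690639287508175, -0.1929106894728695, 0.22729534313562152], [-0.003635051447057466, -0.7278876690339546, -0.6856867562300539, 0.8866320737127622], [0.0, 0.0, 0.0, 1.0]]
crank_hub 0.95 [359
[... 1056 characters left out ...]
8.3, 250.8]
crank_knob 0.88 [127.5, 277.6, 177.5, 304.4]
crank_knob 0.64 [175.0, 179.7, 208.5, 225.4]
spindle_seat 0.73 [315.3, 167.0, 332.0, 183.9]
panel 0.67 [156.2, 125.7, 173.5, 144.3]
dice_cup 0.67 [137.5, 207.8, 159.3, 250.2]
dice_cup 0.66 [396.4, 228.9, 428.6, 260.2]
plane 0.77 [381.5, 146.0, 440.7, 189.9]
wrist 324.57551727665526 324.57551727665526 276.5470445126971 214.97839205236724 0.014523062950873866 3
[[0.43090966831101535, 0.8719882186001693, 0.23227872132115665, 0.21817522271038492], [0.9023949984495229, -0.4162891673849158, -0.11129508475784845, 0.6161915235216779], [-0.0003528871969339507, 0.25756528442411347, -0.9662608342110062, 0.38474028244001807], [0.0, 0.0, 0.0, 1.0]]
```

View pics/scene0.png

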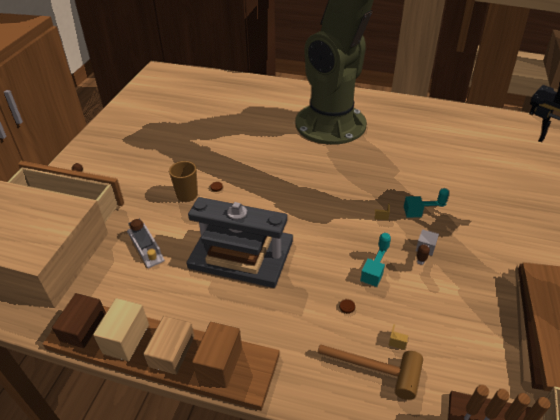

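View pics/top0.png

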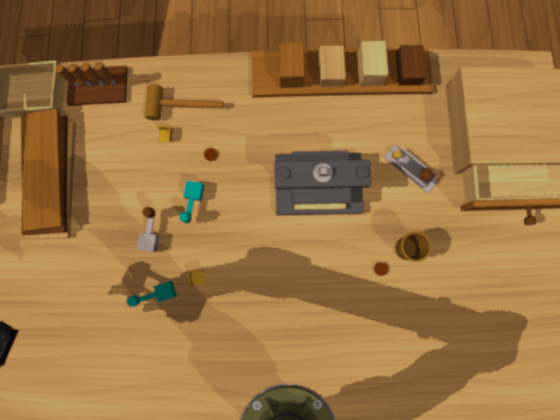

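View pics/wrist0.png

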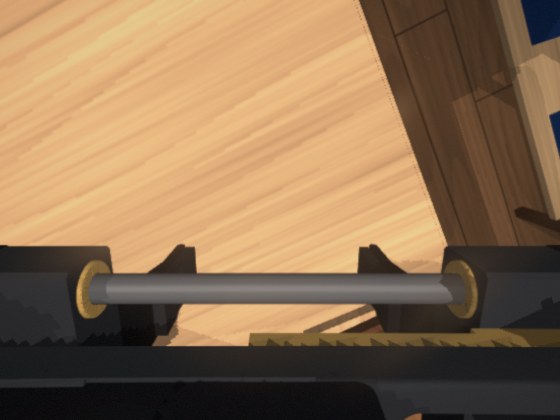

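```bash
python3 - <<'E'
import cv2
a=cv2.imread('pics/top0.png'); cv2.imwrite('pics/top0a.png',cv2.resize(a[170:320,110:260],None,fx=4,fy=4,interpolation=cv2.INTER_CUBIC))
cv2.imwrite('pics/top0b.png',cv2.resize(a[110:250,250:390],None,fx=4,fy=4,interpolation=cv2.INTER_CUBIC))
a=cv2.imread('pics/scene0.png'); cv2.imwrite('pics/scene0a.png',cv2.resize(a[170:310,300:480],None,fx=4,fy=4,interpolation=cv2.INTER_CUBIC))
cv2.imwrite('pics/scene0b.png',cv2.resize(a[180:320,160:320],None,fx=4,fy=4,interpolation=cv2.INTER_CUBIC))
E
```

```text
(no output)
```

View pics/top0a.png

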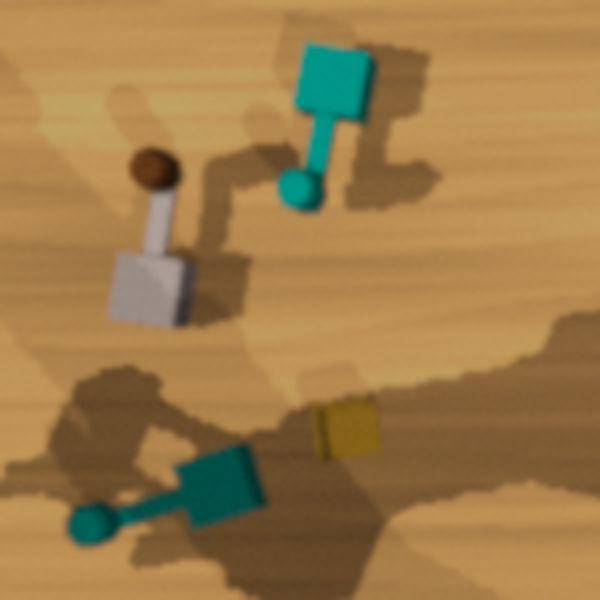

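View pics/scene0a.png

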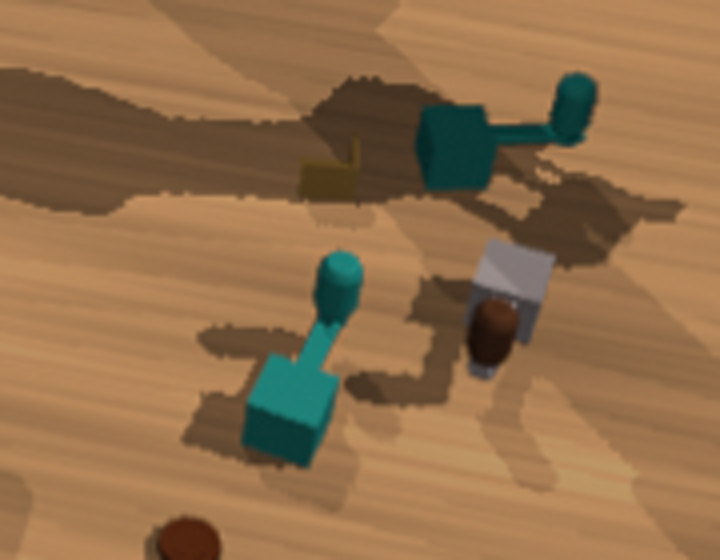

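View pics/top0b.png

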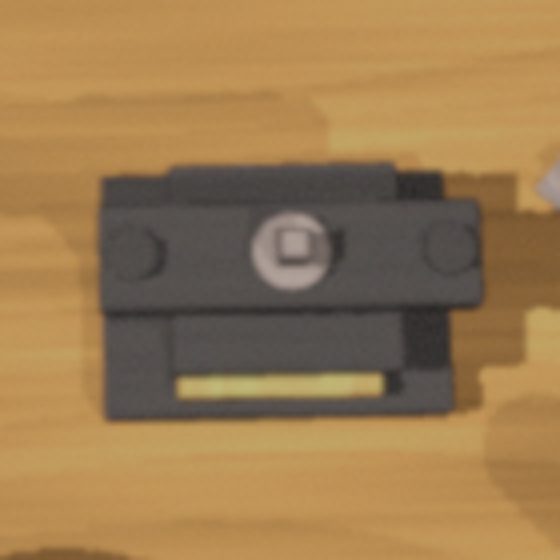

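View pics/scene0b.png

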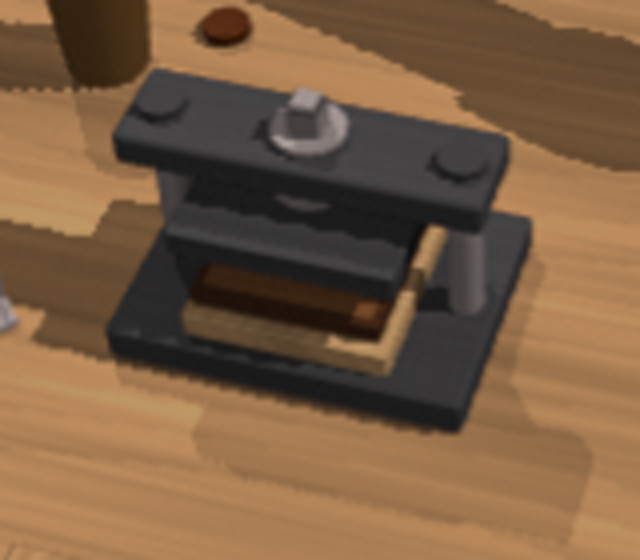

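The real crank is the grey one: in the top view its hub is near (148,241) and its knob near (150,212). The two turquoise ones are look-alikes. The spindle square is near (323,172). Next I'll fit poses by projecting the model into both views.

```bash
cat > h.py <<'E'
import numpy as np, cv2
def proj(p,P):
    P=np.atleast_2d(P).astype(float); T=np.linalg.inv(np.array(p["world_from_camera"]))
    c=P@T[:3,:3].T+T[:3,3]; s=c[:,:2]/c[:,2:]; r2=(s**2).sum(1,keepdims=True)
    s=s*(1+p["k1"]*r2); return s*[p["fx"],p["fy"]]+[p["cx"],p["cy"]]
def ray(p,uv):
    d=(np.array(uv,float)-[p["cx"],p["cy"]])/[p["fx"],p["fy"]]; s=d.copy()
    for _ in range(20): s=d/(1+p["k1"]*(s**2).sum())
    T=np.array(p["world_from_camera"]); v=T[:3,:3]@np.r_[s,1]; return T[:3,3],v
def atz(p,uv,z):
    o,v=ray(p,uv); return o+v*(z-o[2])/v[2]
def crank_pts():
    h=.02; out={}
    out['hub']=np.array([[sx*h,sy*h,z] for z in(0,.036) for sx in(-1,1) for sy in(-1,1)])
    a=np.linspace(0,2*np.pi,40)
    out['knob']=np.array([[.07+.013*np.cos(t),.013*np.sin(t),z] for z in(.034,.072) for t in a])
    out['arm']=np.array([[x,s*.007,z] for x in(.02,.07) for s in(-1,1) for z in(.024,.032)])
    return out
def place(P,x,y,yaw,z=0):
    c,s=np.cos(yaw),np.sin(yaw); return P@np.array([[c,-s,0],[s,c,0],[0,0,1]]).T+[x,y,z]
E
python3 - <<'E'
from cell import *; from h import *
t=read_camera("top"); s=read_camera("scene")
print("hub top",atz(t,(147.3,242),.036)); print("knob", atz(t,(149,212.5),.072))
print("spindle top", atz(t,(110+0,0) and (250+294/4,110+247/4),.161), "shoulder",atz(t,(250+291/4,110+251/4),.14))
# caps
print("caps",atz(t,(250+136/4,110+252/4),.14),atz(t,(250+450/4,110+248/4),.14))
print("scene spindle top",atz(s,(160+308/4,180+98/4),.161),"caps",atz(s,(160+161/4,180+105/4),.14),atz(s,(160+461/4,180+160/4),.14))
# dark turquoise etc for ref
E
```

```text
hub top [0.45464612 0.32237712 0.036     ]
knob [0.52042387 0.30846353 0.072     ]
spindle top [ 0.58584805 -0.08886223  0.161     ] shoulder [ 0.58827379 -0.0891433   0.14      ]
caps [ 0.58987584 -0.0057148   0.14      ] [ 0.58785111 -0.1750853   0.14      ]
scene spindle top [ 0.59108453 -0.0867052   0.161     ] caps [ 0.59589429 -0.17128007  0.14      ] [ 0.59462107 -0.00197912  0.14      ]
```

Request:
{"api": "carry_out", "payload": {"increments": "1 0 0 0 0 0 -7; 1 0 0 0 0 0 -6.5; 1 -0.038 -0.037 0 0 0 0; 1 -0.038 -0.037 0 0 0 0; 1 -0.038 -0.037 0 0 0 0; 1 -0.038 -0.037 0 0 0 0; 1 -0.038 -0.037 0 0 0 0; 1 -0.036 -0.037 0 0 0 0; 1 0 0 0 0 0 0"}}

```text
time_s: 2.42
tool_pos: [0.4623, 0.3163, 0.292]
tool_rot: [179.9, 0.1, 168.5]
force: [0.5, 0.7, 0.5]
grip_width: 0.087
```

```bash
python3 - <<'E'
from cell import *; from h import *
p=read_camera("wrist"); cv2.imwrite("pics/w1.png",p["img"]); o=get_obs(); print(o["tool_pos"],o["tool_rot"],o["force"],o["qpos"])
for n,P in crank_pts().items(): print(n,proj(p,place(P,.4546,.3224,np.radians(-12))).round(0).tolist()[:4])
for m in masks_of("crank_hub",p): print(m["confidence"],m["bbox"])
E
```

```text
[0.46058265 0.31898727 0.29193233] [ 1.79797059e+02 -2.32457397e-02  1.68755054e+02] [-0.33168872  0.79882878 -0.6152238 ] [-41.79803608   7.34454516   4.88374075  96.51313706  -0.79981305
  76.03419667  41.99222141]
hub [[263.0, 163.0], [297.0, 164.0], [263.0, 197.0], [297.0, 197.0]]
knob [[280.0, 256.0], [281.0, 256.0], [283.0, 256.0], [285.0, 255.0]]
arm [[274.0, 201.0], [274.0, 203.0], [286.0, 201.0], [287.0, 203.0]]
0.78 [261.9, 164.7, 302.8, 268.7]
0.66 [190.9, 19.2, 298.3, 107.2]
0.62 [193.8, 240.4, 233.0, 322.4]
```

View pics/w1.png

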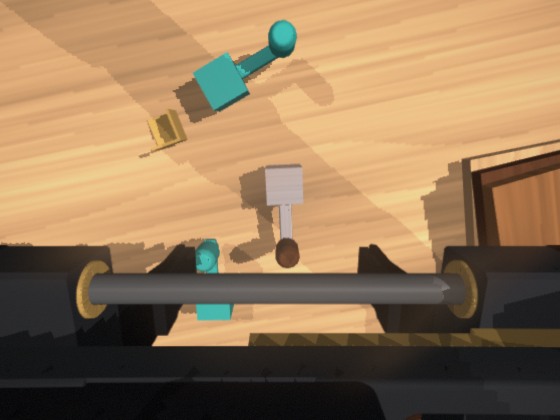

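The crank is in the wrist view with its hub top face at about (265–303, 165–205) and its arm running down to the knob at (287,252). A turquoise look-alike lies at (210,250–315). Next I'll fit the corners and check the fingers' clearance.

```bash
python3 - <<'E'
from cell import *; from h import *
p=read_camera("wrist"); o=get_obs()
im=p["img"]; cv2.imwrite("pics/w1c.png",cv2.resize(im[140:290,180:330],None,fx=4,fy=4,interpolation=cv2.INTER_CUBIC))
g=im.astype(int); 
sat=g.max(2)-g.min(2); m=((sat<45)&(g.min(2)>110)).astype(np.uint8); m[240:]=0; m[:150]=0; m[:,:240]=0;m[:,330:]=0
n,l,st,c=cv2.connectedComponentsWithStats(m); i=1+st[1:,4].argmax(); print(st[i])
mm=(l==i).astype(np.uint8); mm=cv2.morphologyEx(mm,cv2.MORPH_OPEN,np.ones((15,15)))
r=cv2.minAreaRect(cv2.findContours(mm,0,1)[0][0]); print(r)
b=cv2.boxPoints(r); W=np.array([atz(p,q,.036) for q in b]); print(b,W.round(4)); print("center",W.mean(0), [np.linalg.norm(W[k]-W[k-1]).round(4) for k in range(4)])
for k in range(4):
    d=W[k]-W[k-1]; print(np.degrees(np.arctan2(d[1],d[0])))
print("knob",atz(p,(287,252),.06),"turq knob",atz(p,(207,250),.06),"turq hub",atz(p,(215,300),.036))
print(o["tool_pos"],o["tool_rot"])
E
```

```text
[ 261  171   38   69 1730]
((279.5, 189.5), (37.0, 35.0), 90.0)
[[262. 171.]
 [297. 171.]
 [297. 208.]
 [262. 208.]] [[0.4317 0.3111 0.036 ]
 [0.4389 0.3479 0.036 ]
 [0.4791 0.3408 0.036 ]
 [0.4716 0.3028 0.036 ]]
center [0.45531807 0.32565891 0.036     ] [np.float64(0.0408), np.float64(0.0375), np.float64(0.0408), np.float64(0.0386)]
168.3051788805704
78.94265001028334
-10.098250171523766
-101.0780570651274
knob [0.51849209 0.3213379  0.06      ] turq knob [0.4998598  0.23832892 0.06      ] turq hub [0.57122483 0.22514168 0.036     ]
[0.45847679 0.32224926 0.2917176 ] [ 1.79760118e+02 -8.96141646e-02  1.69097452e+02]
```

View pics/w1c.png

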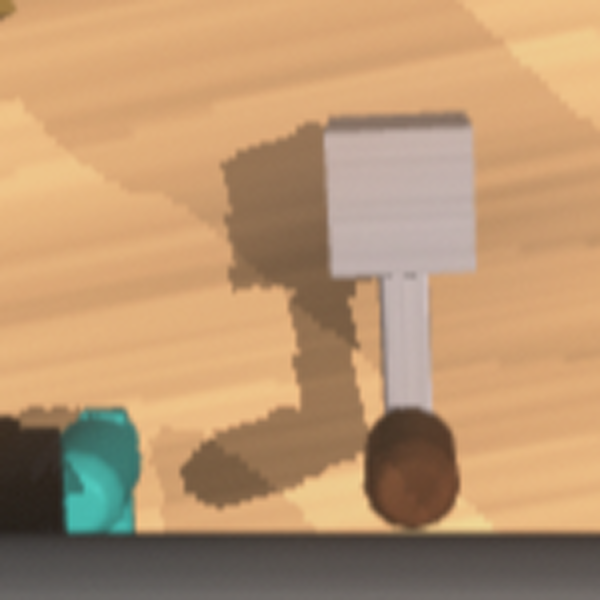

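```bash
python3 - <<'E'
from cell import *; from h import *
p=read_camera("wrist"); o=get_obs()
im=p["img"]; cv2.imwrite("pics/w2c.png",cv2.resize(im[140:290,180:330],None,fx=4,fy=4,interpolation=cv2.INTER_CUBIC))
b=np.array([[326,128],[470,125],[475,270],[330,277]])/4+[180,140]
print(o["tool_pos"],o["tool_rot"],o["joint_velocities"].round(2))
W=np.array([atz(p,q,.036) for q in b]); print(W.mean(0),[np.linalg.norm(W[k]-W[k-1]).round(4) for k in range(4)])
for k in range(4):
    d=W[k]-W[k-1]; print(np.degrees(np.arctan2(d[1],d[0])))
print(p["world_from_camera"][:3,3])
E
```

```text
[0.45808227 0.32284018 0.291649  ] [ 1.79768268e+02 -9.33315531e-02  1.69178707e+02] [-0.58  0.17 -0.41  0.02  0.21  0.11  0.06]
[0.45504532 0.3274041  0.036     ] [np.float64(0.0411), np.float64(0.0386), np.float64(0.04), np.float64(0.0401)]
169.96508437270901
80.27617018481263
-7.957898086955774
-98.09287656080916
[0.39087506 0.33464004 0.38427106]
```

View pics/w2c.png

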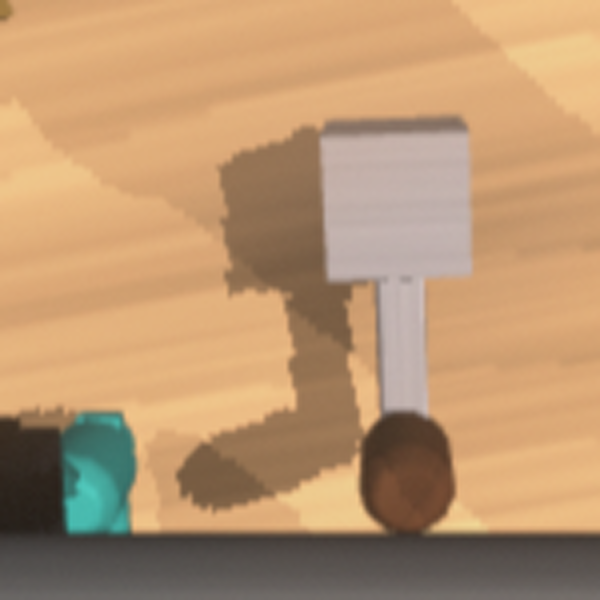

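Request:
{"api": "carry_out", "payload": {"increments": "1 0.0036 0.003 0.05 0 0 -1; 1 0 0 0.05 0 0 0; 1 0 0 0.04 0 0 0; 1 0 0 0 0 0 0; 1 0 0 0 0 0 0"}}

```text
time_s: 3.25
tool_pos: [0.4512, 0.3368, 0.1509]
tool_rot: [179.4, 0.0, 171.1]
force: [0.6, 0.2, 0.5]
grip_width: 0.0874
```

```bash
python3 - <<'E'
from cell import *; from h import *
p=read_camera("wrist"); o=get_obs()
im=p["img"]; cv2.imwrite("pics/w3.png",im)
print(o["tool_pos"],o["tool_rot"],o["joint_velocities"].round(2),o["force"])
for P in [(.455,.3265,-9.)]:
  for n in ['hub','knob']: 
    q=proj(p,place(crank_pts()[n],P[0],P[1],np.radians(P[2]))); print(n,q[4:8].round(1).tolist() if n=='hub' else q[40:].mean(0))
E
```

```text
[0.45100239 0.33675557 0.15088401] [ 1.79419023e+02 -1.16612405e-02  1.71061443e+02] [ 0.26 -0.59  0.27  0.01 -0.11 -0.07  0.04] [ 0.33246533 -0.41635171  0.63014716]
hub [[230.5, 213.6], [291.2, 213.6], [232.6, 269.6], [290.4, 269.5]]
knob [260.28918603 368.47476508]
```

View pics/w3.png

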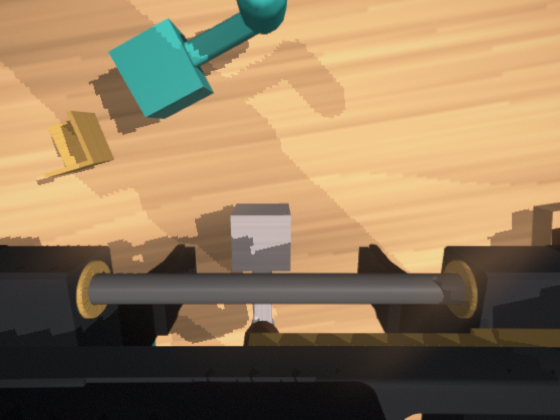

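Request:
{"api": "carry_out", "payload": {"increments": "1 -0.0056 -0.0096 0 0.5 0 0; 1 0 0 0.01 0 0 0; 1 0 0 0 0 0 0"}}

```text
time_s: 3.68
tool_pos: [0.4571, 0.3268, 0.144]
tool_rot: [179.7, 0.2, 171.0]
force: [1.2, -0.8, 0.0]
grip_width: 0.087
```

Request:
{"api": "carry_out", "payload": {"increments": "1 0.002 0 0.035 0 0 0; 1 0 0 0.033 0 0 0; 1 0 0 0 0 0 0"}}

```text
time_s: 4.05
tool_pos: [0.4568, 0.328, 0.0762]
tool_rot: [179.5, 0.4, 171.0]
force: [-0.6, 0.2, -0.1]
grip_width: 0.087
```

```bash
python3 - <<'E'
from cell import *; from h import *
p=read_camera("wrist"); o=get_obs()
im=p["img"]; cv2.imwrite("pics/w4.png",im)
print(o["tool_pos"],o["tool_rot"],o["joint_velocities"].round(2),o["force"])
q=proj(p,place(crank_pts()['hub'],.455,.3265,np.radians(-9))); print(q[4:8].round(1).tolist())
E
```

```text
[0.45779237 0.32879342 0.07773737] [179.3975861    0.49098727 170.99022033] [-0.01 -1.6   0.03 -1.67  0.08  0.14 -0.02] [ 0.78575686  0.58139685 -0.26479468]
[[226.0, 241.6], [318.7, 241.3], [229.4, 323.1], [315.8, 322.8]]
```

View pics/w4.png

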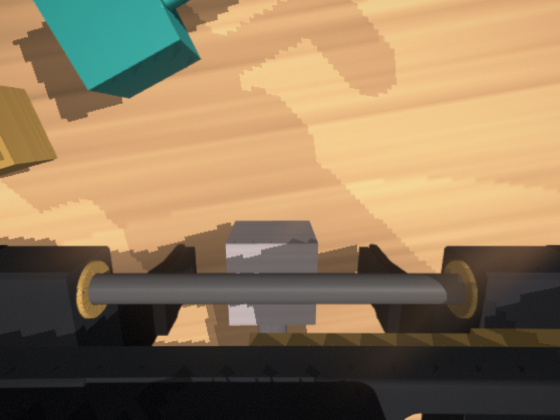

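Request:
{"api": "carry_out", "payload": {"increments": "1 0.002 -0.001 0.004 0.3 -0.4 0; 0 0 0 0 0 0 0; 0 0 0 0 0 0 0; 0 0 0 0 0 0 0; 0 0 0 0 0 0 0; 0 0 0 0 0 0 0", "force": 50}}

```text
time_s: 4.85
tool_pos: [0.4577, 0.3294, 0.0781]
tool_rot: [179.5, 1.2, 171.0]
force: [-0.3, -3.6, 1.8]
grip_width: 0.0448
```

Request:
{"api": "carry_out", "payload": {"increments": "0 0 0.001 0 0.2 1.2 0; 0 0 0 0 0 0 0; 0 0 0 0 0 0 0; 0 0 0 0 0 0 0"}}

```text
time_s: 5.35
tool_pos: [0.4583, 0.3296, 0.0782]
tool_rot: [179.7, -0.1, 170.9]
force: [0.2, -1.1, 2.1]
grip_width: 0.0395
```

```bash
python3 - <<'E'
from cell import *; from h import *
p=read_camera("wrist"); o=get_obs()
im=p["img"]; cv2.imwrite("pics/w5.png",im)
print(o["tool_pos"],o["tool_rot"],o["joint_velocities"].round(2),o["force"],o["grip_width"])
E
```

```text
[0.45833225 0.32952419 0.07823681] [ 1.79735257e+02 -1.02488901e-01  1.70924152e+02] [-0.05 -0.    0.08  0.04  0.03 -0.11  0.04] [-1.48306758 -0.59186185  1.54031841] 0.03963532658385436
```

View pics/w5.png

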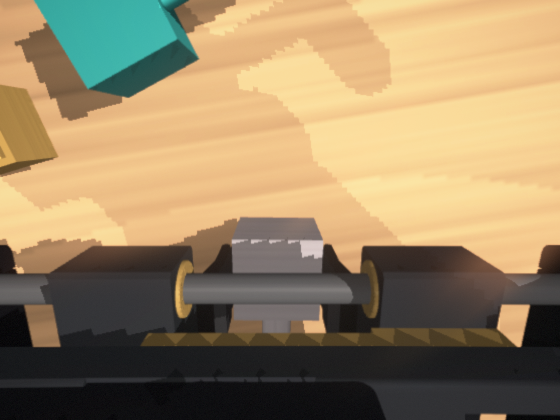

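Request:
{"api": "carry_out", "payload": {"increments": "0 0 0 -0.04 0 0 0; 0 0 0 -0.05 0 0 0; 0 0 0 -0.02 0 0 10; 0 0 0 -0.02 0 0 10; 0 0 0 -0.02 0 0 10; 0 0 0 -0.02 0 0 10; 0 0 0 -0.02 0 0 10; 0 0 0 -0.02 0 0 10; 0 0 0 -0.02 0 0 10; 0 0 0 0 0 0 10; 0 0 0 0 0 0 0"}}

```text
time_s: 6.78
tool_pos: [0.4528, 0.3314, 0.3039]
tool_rot: [-179.2, -0.1, 88.8]
force: [-0.2, 0.3, -3.3]
grip_width: 0.0397
```

Request:
{"api": "carry_out", "payload": {"increments": "0 -0.05 0.014 0 0 0 0; 0 -0.05 0.014 0 0 0 0; 0 -0.05 0.014 0 0 0 0; 0 -0.05 0.014 0 0 0 0; 0 -0.05 0.014 0 0 0 0; 0 -0.05 0.014 0 0 0 0; 0 -0.05 0.014 0 0 0 0; 0 -0.05 0.014 0 0 0 0; 0 -0.04 0.012 0 0 0 0; 0 -0.03 0.01 0 0 0 0; 0 0 0 0 0 0 0"}}

```text
time_s: 8.15
tool_pos: [0.587, -0.1487, 0.2906]
tool_rot: [-178.7, -0.1, 91.7]
force: [-0.3, 0.8, -3.3]
grip_width: 0.0395
```

```bash
python3 - <<'E'
from cell import *; from h import *
p=read_camera("wrist"); o=get_obs()
im=p["img"]; cv2.imwrite("pics/w6.png",im)
print(o["tool_pos"],o["tool_rot"],o["joint_velocities"].round(2),o["force"],o["grip_width"],o["qpos"])
E
```

```text
[ 0.58689088 -0.1466607   0.29042102] [-178.71094011   -0.21891382   91.75906913] [-1.86 -1.04 -1.98  0.71 -0.69  0.66 -1.45] [-0.30891763  0.54562621 -3.43755509] 0.03965346984232354 [-16.49090724  15.1321504   33.78795674  90.22778514  -8.31939231
  78.53060995  19.98346842]
```

View pics/w6.png

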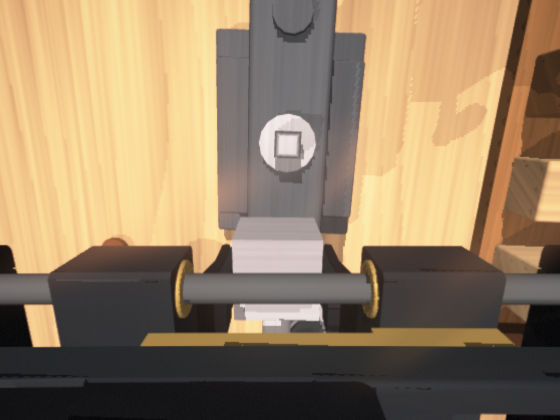

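Request:
{"api": "carry_out", "payload": {"increments": "0 0 0 -0.005 -1.3 -0.2 0; 0 0 0 0 0 0 0; 0 0 0 0 0 0 0; 0 0 0 0 0 0 0"}}

```text
time_s: 8.7
tool_pos: [0.587, -0.1415, 0.2953]
tool_rot: [179.9, -0.2, 92.3]
force: [0.2, -0.3, -3.1]
grip_width: 0.0399
```

```bash
python3 - <<'E'
from cell import *; from h import *
p=read_camera("wrist"); o=get_obs()
im=p["img"]; cv2.imwrite("pics/w7.png",im); np.save("w7.npy",p,allow_pickle=True)
print(o["tool_pos"],o["tool_rot"],o["joint_velocities"].round(2),o["force"],o["grip_width"])
cv2.imwrite("pics/w7a.png",cv2.resize(im[95:185,230:350],None,fx=6,fy=6,interpolation=cv2.INTER_CUBIC))
cv2.imwrite("pics/w7b.png",cv2.resize(im[205:330,200:360],None,fx=5,fy=5,interpolation=cv2.INTER_CUBIC)[:600])
E
```

```text
[ 0.58700272 -0.14145782  0.29523105] [179.92312565  -0.20772762  92.31638616] [ 0.23  0.25  0.03 -0.07  0.06 -0.09 -0.  ] [ 0.11655448 -0.77100644 -4.08105645] 0.03970447387950876
```

View pics/w7a.png

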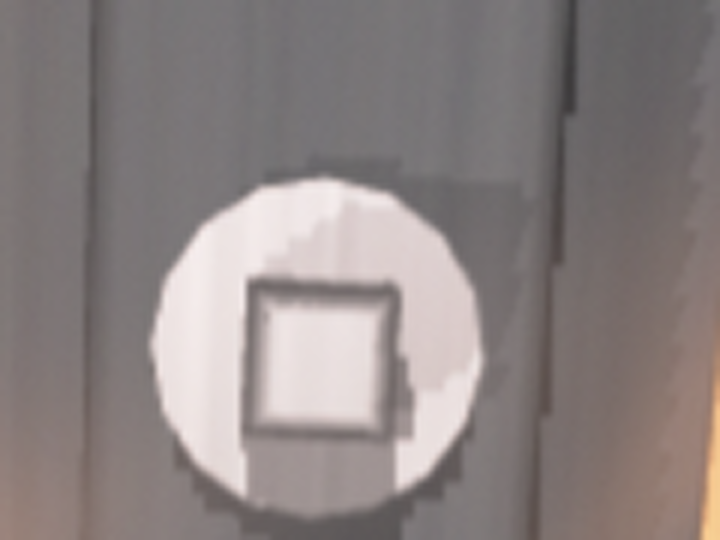

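View pics/w7b.png

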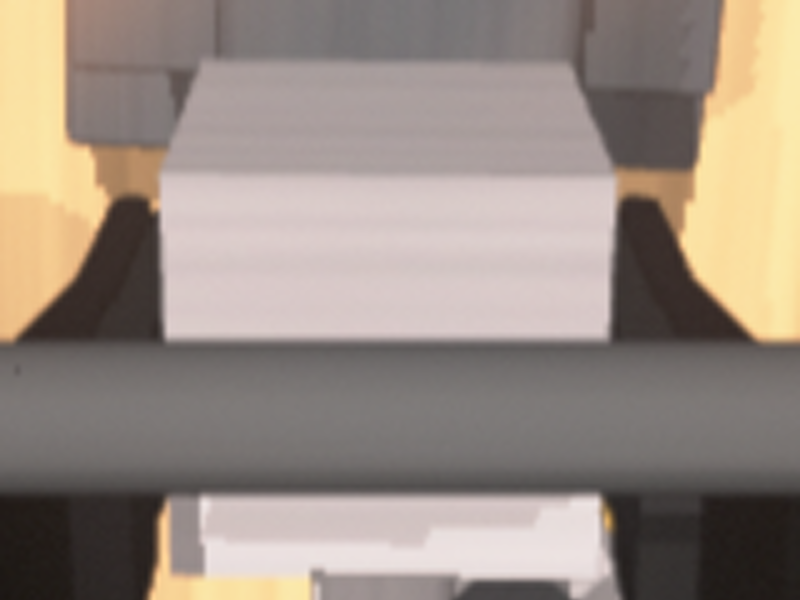

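```bash
cat > fit.py <<'E'
from cell import *; from h import *
from scipy.optimize import least_squares
from scipy.spatial.transform import Rotation as Rn
p=np.load("w7.npy",allow_pickle=True).item()
tp=np.array([.58700,-.14146,.29523]); Rt=Rn.from_euler('xyz',[179.923,-.208,92.316],degrees=True).as_matrix()
# spindle
sq=lambda h,z:np.array([[ h, h,z],[h,-h,z],[-h,-h,z],[-h,h,z]])
obs18=np.array([[247,285],[398,283],[396,438],[247,435]])/6+[230,95]
obs11=np.array([[265,305],[385,305],[385,425],[268,425]])/6+[230,95]
# image right=+x world, image down=-y : order TL,TR,BR,BL -> (-x,+y),(+x,+y),(+x,-y),(-x,-y)
m=lambda h,z:np.array([[-h,h,z],[h,h,z],[h,-h,z],[-h,-h,z]])
circ=np.array([[.021*np.cos(a),.021*np.sin(a),.140] for a in np.linspace(0,2*np.pi,73)])
obsC=np.array([150,483,178,520])/6+[230,230,95,95]
def f(v,full=False):
    x,y,yaw,dz=v
    r=[(proj(p,place(m(.009,.156),x,y,yaw,dz))-obs18).ravel(),(proj(p,place(m(.0055,.161),x,y,yaw,dz))-obs11).ravel()]
    c=proj(p,place(circ,x,y,yaw,dz)); r.append(np.array([c[:,0].min(),c[:,0].max(),c[:,1].min(),c[:,1].max()])-obsC)
    return np.concatenate(r+[[dz*300]])
s=least_squares(f,[.589,-.089,0,0]); print("spindle",s.x[:2],np.degrees(s.x[2]),"dz",s.x[3],np.abs(s.fun).max()); print(s.fun.round(1))
# hub in tool frame: hub frame x = -tool x ; z = -tool z
obsH=np.array([[240.6,217.4],[314.6,217.4],[232.4,239.6],[322.8,239.6],[240.6,319.6]])
Hp=np.array([[-.02,-.02,0],[-.02,.02,0],[-.02,-.02,.036],[-.02,.02,.036],[.02,-.02,.036]])
# hub y: tool z down, x_h=-tx, z_h=-tz => y_h = ty
def hubw(v,P):
    tx,ty,tz,yaw,pit=v
    q=np.array(P)@Rn.from_euler('zy',[yaw,pit]).as_matrix().T
    t=np.c_[-q[:,0],q[:,1],-q[:,2]]+[tx,ty,tz]
    return t@Rt.T+tp
def g(v):
    d=proj(p,hubw(v,Hp))-obsH
    return np.concatenate([d[:4].ravel(),[d[4,1]],[v[4]*100]])
h=least_squares(g,[0,0,.078,0,0]); print("hub tool frame",h.x[:3].round(4),np.degrees(h.x[3:]).round(2),h.fun.round(1))
hw=hubw(h.x,[[0,0,0]])[0]; 
ax=hubw(h.x,[[0,0,0],[1,0,0],[0,0,1]]); 
print("hub underside world",hw.round(4),"crank yaw",np.degrees(np.arctan2(*(ax[1]-ax[0])[[1,0]])),"zaxis",(ax[2]-ax[0]).round(4))
d=np.array([s.x[0]-hw[0],s.x[1]-hw[1],.161-hw[2]]); print("world d to (top of square)",d.round(4),"tool",(Rt.T@d).round(4))
E
python3 fit.py
```

```text
spindle [ 0.59124017 -0.08943878] 2.4043297751885686 dz 0.0023215744168697205 2.248523910374729
[-0.4 -0.4  0.5 -0.1  0.5  0.2 -0.2  0.8  1.7  1.8 -2.1  1.8 -2.2 -1.9
  1.2 -1.9  0.1  0.9 -0.3 -0.   0.7]
hub tool frame [0.0023 0.0015 0.0789] [-0.04  0.15] [ 0.3  0.1 -0.6  0.2 -0.1 -0.2  0.4 -0.1  0.1  0.3]
hub underside world [ 0.5885 -0.1388  0.2164] crank yaw -87.7238576506495 zaxis [-0.0011 -0.0062  1.    ]
world d to (top of square) [ 0.0027  0.0494 -0.0554] tool [0.049  0.0046 0.0556]
```

Request:
{"api": "carry_out", "payload": {"increments": "0 0.025 0.0023 0 0 0 0; 0 0.024 0.0023 0.02 0 0 0; 0 0 0 0.02 0 0 0; 0 0 0 0 0 0 0; 0 0 0 0 0 0 0"}}

```text
time_s: 9.38
tool_pos: [0.5905, -0.0907, 0.2559]
tool_rot: [179.8, -0.2, 92.3]
force: [-0.4, 0.4, -3.2]
grip_width: 0.0395
```

Request:
{"api": "carry_out", "payload": {"increments": "0 -0.0014 -0.0008 0.005 0 0 0; 0 0 0 0 0 0 0; 0 0 0 0 0 0 0"}}

```text
time_s: 9.75
tool_pos: [0.5903, -0.0935, 0.2524]
tool_rot: [179.6, -0.2, 92.2]
force: [-0.1, 0.1, -2.2]
grip_width: 0.0393
```

```bash
python3 - <<'E'
from cell import *; from h import *
o=get_obs()
print(o["tool_pos"],o["tool_rot"],o["force"],o["grip_width"])
s=read_camera("scene");cv2.imwrite("pics/s8.png",cv2.resize(s["img"][150:290,170:330],None,fx=5,fy=5,interpolation=cv2.INTER_CUBIC)[:600])
w=read_camera("wrist");cv2.imwrite("pics/w8.png",w["img"])
E
```

```text
[ 0.59034124 -0.09353563  0.25242598] [ 1.79627185e+02 -1.64363155e-01  9.22380947e+01] [-0.14021146  0.09943313 -2.23297628] 0.03930752530412268
```

View pics/s8.png

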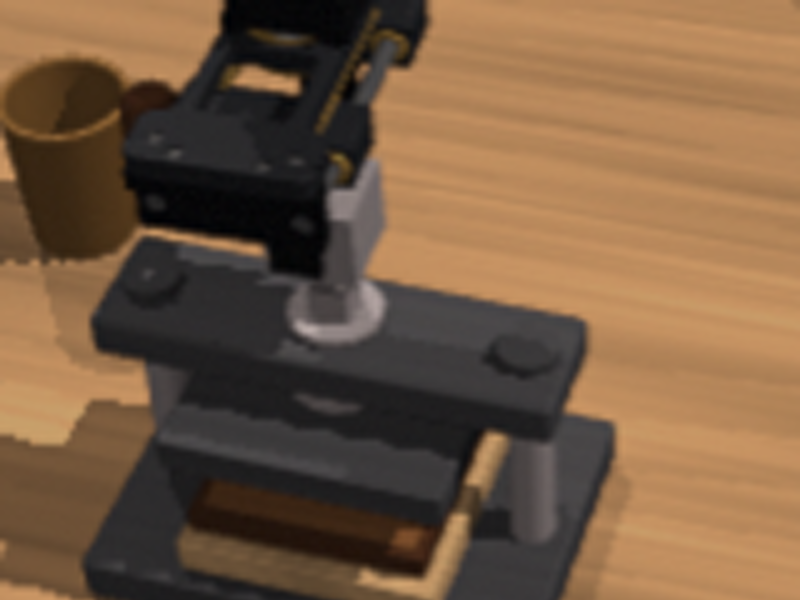

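View pics/w8.png

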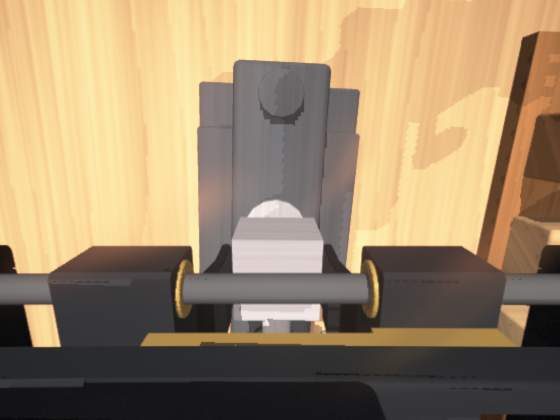

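Request:
{"api": "carry_out", "payload": {"increments": "0 0.0012 -0.0006 0.005 0.3 0 0; 0 0 0 0.006 0 0 0; 0 0 0 0.004 0 0 0; 0 0 0 0 0 0 0"}}

```text
time_s: 10.35
tool_pos: [0.5894, -0.0919, 0.2358]
tool_rot: [-180.0, -0.2, 92.3]
force: [-0.6, -0.0, -3.9]
grip_width: 0.0397
```

Request:
{"api": "carry_out", "payload": {"increments": "0 0 0 0.004 0 0 0; 0 0 0 0.004 0 0 0; 0 0 0 0.002 0 0 0"}}

```text
time_s: 10.72
tool_pos: [0.5896, -0.0921, 0.2255]
tool_rot: [180.0, -0.2, 92.3]
force: [0.0, -0.5, -3.9]
grip_width: 0.0396
```

Request:
{"api": "carry_out", "payload": {"increments": "0 0 0 0.004 0 0 0; 0 0 0 0.003 0 0 0; 0 0 0 0.002 0 0 0; 0 0 0 0 0 0 0"}}

```text
time_s: 11.22
tool_pos: [0.5899, -0.0922, 0.2186]
tool_rot: [179.9, -0.2, 92.2]
force: [0.5, -0.6, -3.1]
grip_width: 0.0397
```

Request:
{"api": "carry_out", "payload": {"increments": "0 0 0 0.003 0 0 0; 0 0 0 0.003 0 0 0"}}

```text
time_s: 11.48
tool_pos: [0.5901, -0.0922, 0.218]
tool_rot: [179.8, -0.3, 92.3]
force: [-8.1, 1.4, 18.2]
grip_width: 0.0399
```

Request:
{"api": "carry_out", "payload": {"increments": "1 0 0 -0.001 0 0 0; 1 0 0 0 0 0 0; 1 0 0 0 0 0 0; 1 0 0 0 0 0 0"}}

```text
time_s: 11.98
tool_pos: [0.5912, -0.0923, 0.2199]
tool_rot: [179.6, -0.3, 92.3]
force: [1.2, 1.3, 0.3]
grip_width: 0.0719
```

Request:
{"api": "carry_out", "payload": {"increments": "1 0 0 -0.02 0 0 0; 1 0 0 -0.03 0 0 0; 1 0 0 -0.03 0 0 0; 1 0 0 0 0 0 0; 1 0 0 0 0 0 0"}}

```text
time_s: 12.6
tool_pos: [0.591, -0.093, 0.3056]
tool_rot: [179.5, -0.3, 92.2]
force: [-1.4, -0.1, -0.1]
grip_width: 0.0871
```

```bash
python3 - <<'E'
from cell import *; from h import *
o=get_obs()
print(o["tool_pos"],o["tool_rot"],o["force"],o["grip_width"])
s=read_camera("scene");cv2.imwrite("pics/s9.png",cv2.resize(s["img"][150:290,170:330],None,fx=5,fy=5,interpolation=cv2.INTER_CUBIC)[:600])
w=read_camera("wrist");cv2.imwrite("pics/w9.png",w["img"])
for n in['hub','knob']:
  q=proj(w,place(crank_pts()[n],.5914,-.0899,np.radians(-87.7),.14)); print(n,q[4:8].round(1).tolist() if n=='hub' else q[40:].mean(0))
E
```

```text
[ 0.59101353 -0.09302996  0.30559657] [179.52763735  -0.27849166  92.2471161 ] [-1.38420897 -0.07981021 -0.11115447] 0.08710917431104069
hub [[245.2, 198.0], [302.5, 197.8], [246.6, 251.8], [301.4, 251.5]]
knob [274.34439127 342.90239151]
```

View pics/s9.png

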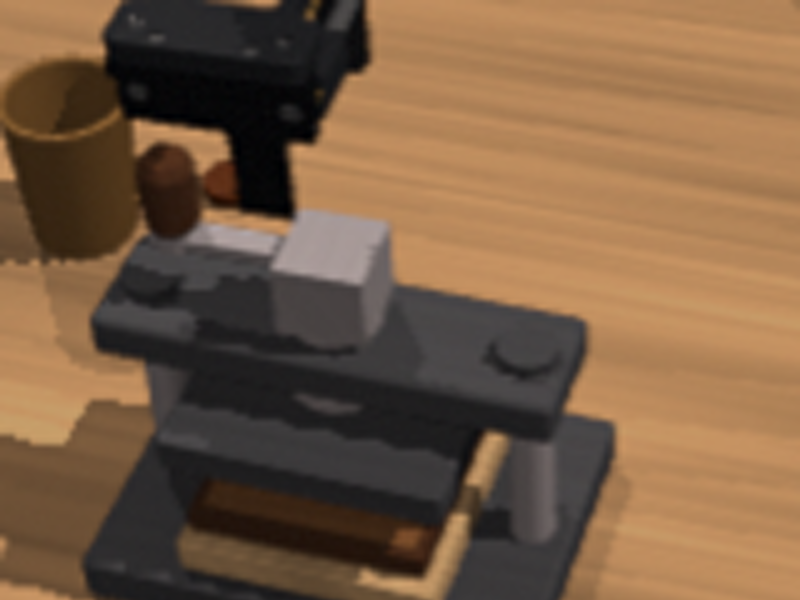

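View pics/w9.png

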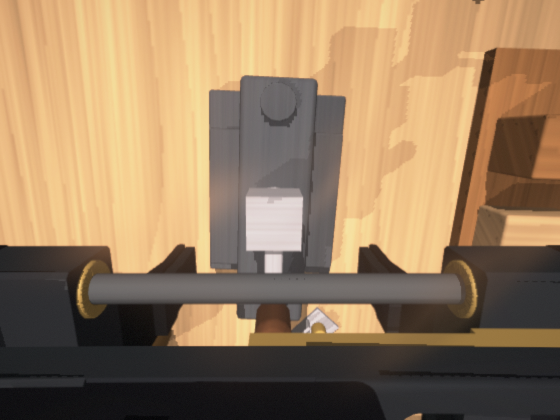

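Request:
{"api": "carry_out", "payload": {"increments": "1 -0.034 0.0002 0 0.5 0 0; 1 -0.033 0.0002 0 0 0 0; 1 0 0 0 0 0 0; 1 0 0 0 0 0 0"}}

```text
time_s: 13.2
tool_pos: [0.593, -0.1593, 0.3008]
tool_rot: [-179.6, -0.4, 92.4]
force: [-0.8, 0.3, -0.2]
grip_width: 0.087
```

```bash
python3 - <<'E'
from cell import *; from h import *
o=get_obs()
print(o["tool_pos"],o["tool_rot"],o["force"],o["grip_width"])
w=read_camera("wrist");cv2.imwrite("pics/w10.png",w["img"])
q=proj(w,place(crank_pts()['knob'],.5914,-.0899,np.radians(-87.7),.14)); print(q[40:].mean(0),q[:40].mean(0))
E
```

```text
[ 0.59301834 -0.15931724  0.30079426] [-179.55241455   -0.38810397   92.39102354] [-0.81450403  0.33732362 -0.22740653] 0.08695108250967214
[277.81935051 251.62554677] [277.98749318 232.34216566]
```

View pics/w10.png

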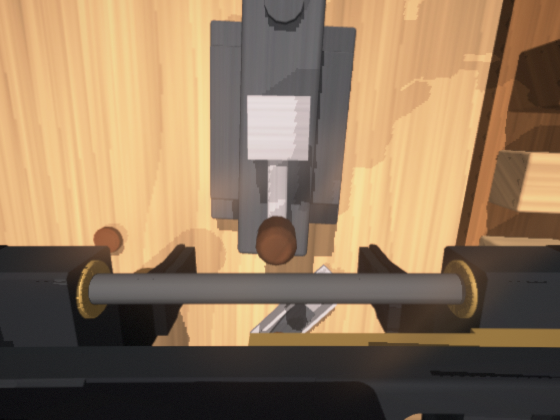

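Request:
{"api": "carry_out", "payload": {"increments": "1 0 0.001 0.03 -0.4 0.4 0; 1 0 0 0.022 0 0 0; 1 0 0 0 0 0 0"}}

```text
time_s: 13.62
tool_pos: [0.5943, -0.1549, 0.2475]
tool_rot: [-180.0, -0.9, 92.7]
force: [0.6, 1.1, -0.1]
grip_width: 0.087
```

Request:
{"api": "carry_out", "payload": {"increments": "0 0 0 0 0 0 0; 0 0 0 0 0 0 0; 0 0 0 0 0 0 0; 0 0 0 0 0 0 0; 0 0 0 0 0 0 0; 0 0 0 0 0 0 0; 0 0 0 0 0 0 0", "force": 25}}

```text
time_s: 14.5
tool_pos: [0.5956, -0.1543, 0.2509]
tool_rot: [179.8, -0.8, 92.8]
force: [-1.8, 1.0, 0.4]
grip_width: 0.0253
```

Request:
{"api": "carry_out", "payload": {"increments": "0.5 0 0 0 0 -0.8 0; 0.5 0 0 0 0 0 0; 0.5 -0.0055 0 0.001 0 0 0; 0.5 0 0 0 0 0 0; 0 0 0 0 0 0 0; 0 0 0 0 0 0 0; 0 0 0 0 0 0 0; 0 0 0 0 0 0 0", "force": 30}}

```text
time_s: 15.5
tool_pos: [0.5957, -0.1604, 0.2497]
tool_rot: [179.8, 0.0, 92.8]
force: [-0.4, 0.2, 0.7]
grip_width: 0.0254
```

```bash
cat > wind.py <<'E'
import sys; from cell import *; from h import *
from scipy.spatial.transform import Rotation as Rn
C=np.array([.5914,-.0899]); r=.070
step=float(sys.argv[1]); n=int(sys.argv[2])
if len(sys.argv)>3: C=np.array([float(sys.argv[3]),float(sys.argv[4])])
o=get_obs(); t=o["tool_pos"]; R=Rn.from_euler('xyz',o["tool_rot"],degrees=True).as_matrix()
d=t[:2]-C; th=np.degrees(np.arctan2(d[1],d[0])); F=o["force"]; tang=np.array([np.sin(np.radians(th)),-np.cos(np.radians(th))]); rad=d/np.linalg.norm(d)
print("theta %.1f r %.4f z %.4f rot %s  Ftang %.2f Frad %.2f Fz %.2f grip %.4f t %.2f"%(th,np.linalg.norm(d),t[2],o["tool_rot"].round(1),F[:2]@tang,F[:2]@rad,F[2],o["grip_width"],o["time_s"]))
cur=t[:2]; rows=[]
for k in range(1,n+1):
    a=np.radians(th-step*k); q=C+r*np.array([np.cos(a),np.sin(a)]); dd=R.T@np.r_[q-cur,0]; rows.append("%.4f %.4f"%(dd[0],dd[1])); cur=q
print(" | ".join(rows))
E
python3 wind.py 12 8
```

```text
theta -86.5 r 0.0706 z 0.2497 rot [179.8   0.   92.8]  Ftang 0.43 Frad -0.22 Fz 0.67 grip 0.0254 t 15.50
0.0020 -0.0146 | 0.0043 -0.0140 | 0.0072 -0.0128 | 0.0097 -0.0110 | 0.0117 -0.0088 | 0.0133 -0.0061 | 0.0143 -0.0032 | 0.0146 -0.0002
```

Request:
{"api": "carry_out", "payload": {"increments": "0 0.001 -0.0146 0 0 0 0; 0 0.0043 -0.014 0 0 0 0; 0 0.0072 -0.0128 0 0 0 0; 0 0.0097 -0.011 0 0 0 0"}}

```text
time_s: 16.0
tool_pos: [0.541, -0.1413, 0.25]
tool_rot: [179.4, 0.2, 92.7]
force: [5.2, -2.1, -2.5]
grip_width: 0.0252
```

```bash
python3 wind.py 12 10; python3 -c "
from cell import *; o=get_obs(); print(o['tool_pos'],o['force'],o['joint_velocities'].round(1))"
```

```text
theta -134.4 r 0.0720 z 0.2500 rot [179.4   0.2  92.7]  Ftang -5.20 Frad -2.14 Fz -2.54 grip 0.0252 t 16.00
0.0131 -0.0073 | 0.0133 -0.0062 | 0.0143 -0.0033 | 0.0146 -0.0002 | 0.0144 0.0028 | 0.0135 0.0057 | 0.0120 0.0084 | 0.0100 0.0107 | 0.0075 0.0126 | 0.0047 0.0138
[ 0.5410234  -0.14134592  0.25000402] [ 5.21198846 -2.10635623 -2.53537026] [ -9.3 -16.4  -2.3  15.8   9.1  -3.5 -12.6]
```

Request:
{"api": "carry_out", "payload": {"increments": "0 0.0125 -0.0083 0 0 0 0; 0 0.0133 -0.0062 0 0 0 0; 0 0.0143 -0.0033 0 0 0 0; 0 0.0146 -0.0002 0 0 0 0; 0 0.0144 0.0028 0 0 0 0; 0 0.0135 0.0057 0 0 0 0; 0 0.012 0.0084 0 0 0 0; 0 0.01 0.0107 0 0 0 0; 0 0.0075 0.0126 0 0 0 0; 0 0.0047 0.0138 0 0 0 0"}}

```text
time_s: 17.25
tool_pos: [0.5654, -0.023, 0.2491]
tool_rot: [179.9, 1.1, 92.6]
force: [-3.4, -2.5, 3.3]
grip_width: 0.025
```

```bash
python3 wind.py 12 10
```

```text
theta 111.2 r 0.0717 z 0.2491 rot [179.9   1.1  92.6]  Ftang -4.06 Frad -1.12 Fz 3.25 grip 0.0250 t 17.25
0.0016 0.0148 | 0.0002 0.0146 | -0.0029 0.0143 | -0.0058 0.0134 | -0.0085 0.0119 | -0.0108 0.0099 | -0.0126 0.0075 | -0.0139 0.0047 | -0.0145 0.0017 | -0.0146 -0.0014
```

Request:
{"api": "carry_out", "payload": {"increments": "0 0.0025 0.0146 0 0 0.6 0; 0 0.0002 0.0146 0 0 0.4 0; 0 -0.0029 0.0143 0 0 0 0; 0 -0.0058 0.0134 0 0 0 0; 0 -0.0085 0.0119 0 0 0 0; 0 -0.0108 0.0099 0 0 0 0; 0 -0.0126 0.0075 0 0 0 0; 0 -0.0139 0.0047 0 0 0 0; 0 -0.0145 0.0017 0 0 0 0; 0 -0.0146 -0.0014 0 0 0 0"}}

```text
time_s: 18.5
tool_pos: [0.6619, -0.0875, 0.2486]
tool_rot: [-178.8, -1.2, 93.3]
force: [0.4, 4.9, 4.2]
grip_width: 0.0251
```

```bash
python3 wind.py 12 10
```

```text
theta 2.0 r 0.0705 z 0.2486 rot [-178.8   -1.2   93.3]  Ftang -4.93 Frad 0.60 Fz 4.23 grip 0.0251 t 18.50
-0.0145 -0.0024 | -0.0138 -0.0048 | -0.0125 -0.0076 | -0.0106 -0.0100 | -0.0083 -0.0120 | -0.0056 -0.0135 | -0.0027 -0.0144 | 0.0003 -0.0146 | 0.0034 -0.0142 | 0.0063 -0.0132
```

Request:
{"api": "carry_out", "payload": {"increments": "0 -0.0146 -0.0024 0 -0.6 -0.6 0; 0 -0.0138 -0.0048 0 -0.6 -0.6 0; 0 -0.0125 -0.0076 0 0 0 0; 0 -0.0106 -0.01 0 0 0 0; 0 -0.0083 -0.012 0 0 0 0; 0 -0.0056 -0.0135 0 0 0 0; 0 -0.0027 -0.0144 0 0 0 0; 0 0.0003 -0.0146 0 0 0 0; 0 0.0034 -0.0142 0 0 0 0; 0 0.0063 -0.0132 0 0 0 0"}}

```text
time_s: 19.75
tool_pos: [0.573, -0.1583, 0.2501]
tool_rot: [177.5, 0.8, 93.4]
force: [2.6, -6.2, 1.7]
grip_width: 0.0252
```

```bash
python3 wind.py 12 10
```

```text
theta -105.1 r 0.0708 z 0.2501 rot [177.5   0.8  93.4]  Ftang -4.13 Frad 5.28 Fz 1.68 grip 0.0252 t 19.75
0.0069 -0.0130 | 0.0087 -0.0117 | 0.0110 -0.0097 | 0.0127 -0.0072 | 0.0140 -0.0044 | 0.0146 -0.0014 | 0.0145 0.0017 | 0.0139 0.0046 | 0.0126 0.0074 | 0.0108 0.0099
```

Request:
{"api": "carry_out", "payload": {"increments": "0 0.0069 -0.013 0 1 0.4 0; 0 0.0087 -0.0117 0 0.8 0.4 0; 0 0.011 -0.0097 0 0.5 0 0; 0 0.0127 -0.0072 0 0 0 0; 0 0.014 -0.0044 0 0 0 0; 0 0.0146 -0.0014 0 0 0 0; 0 0.0145 0.0017 0 0 0 0; 0 0.0139 0.0046 0 0 0 0"}}

```text
time_s: 20.75
tool_pos: [0.5232, -0.0658, 0.2493]
tool_rot: [179.7, 0.5, 93.1]
force: [1.1, -5.3, 2.7]
grip_width: 0.0251
```

```bash
python3 wind.py 8 4
```

```text
theta 160.6 r 0.0724 z 0.2493 rot [179.7   0.5  93.1]  Ftang -4.66 Frad -2.82 Fz 2.71 grip 0.0251 t 20.75
0.0078 0.0066 | 0.0080 0.0055 | 0.0072 0.0066 | 0.0062 0.0075
```

Request:
{"api": "carry_out", "payload": {"increments": "0 0.0085 0.0055 0 0 0.4 0; 0 0.008 0.0055 0 0 0 0; 0 0.0072 0.0066 0 0 0 0; 0 0.0062 0.0075 0 0 0 0"}}

```text
time_s: 21.25
tool_pos: [0.5481, -0.0328, 0.2488]
tool_rot: [179.8, 0.2, 93.2]
force: [-0.7, -5.4, 5.0]
grip_width: 0.025
```

```bash
python3 wind.py 8 4
```

```text
theta 127.2 r 0.0717 z 0.2488 rot [179.8   0.2  93.2]  Ftang -3.81 Frad -3.83 Fz 4.99 grip 0.0250 t 21.25
0.0035 0.0094 | 0.0037 0.0091 | 0.0024 0.0095 | 0.0010 0.0097
```

Total so far is 506°, and the tangential push is still the free-running value (3.8 N). I'll continue in small steps and read the force at each one.

Request:
{"api": "carry_out", "payload": {"increments": "0 0.0045 0.0089 0 0 0 0; 0 0.0037 0.0091 0 0 0 0; 0 0.0024 0.0095 0 0 0 0"}}

```text
time_s: 21.62
tool_pos: [0.5752, -0.0207, 0.2485]
tool_rot: [-179.9, 0.3, 93.1]
force: [-2.0, -6.0, 6.1]
grip_width: 0.0251
```

```bash
python3 wind.py 8 4
```

```text
theta 103.2 r 0.0711 z 0.2485 rot [-179.9    0.3   93.1]  Ftang -3.29 Frad -5.35 Fz 6.12 grip 0.0251 t 21.62
-0.0001 0.0099 | -0.0003 0.0098 | -0.0017 0.0096 | -0.0030 0.0093
```

Request:
{"api": "carry_out", "payload": {"increments": "0 -0.0001 0.0099 -0.0004 0 0 0; 0 -0.0008 0.0097 -0.0004 0 0 0; 0 -0.002 0.0096 0 0 0 0"}}

```text
time_s: 22.0
tool_pos: [0.6032, -0.0203, 0.2483]
tool_rot: [-179.4, 0.1, 93.1]
force: [-5.6, -3.4, 7.7]
grip_width: 0.025
```

```bash
sed -i 's/C=np.array(\[.5914,-.0899\]); r=.070/C=np.array([.5907,-.0897]); r=.0708/' wind.py; python3 wind.py 8 4
```

```text
theta 79.8 r 0.0705 z 0.2483 rot [-1.794e+02  1.000e-01  9.310e+01]  Ftang -4.85 Frad -4.37 Fz 7.74 grip 0.0250 t 22.00
-0.0027 0.0095 | -0.0042 0.0089 | -0.0054 0.0083 | -0.0065 0.0074
```

Request:
{"api": "carry_out", "payload": {"increments": "0 -0.0027 0.0095 -0.001 -0.2 0 0; 0 -0.0042 0.0089 -0.001 -0.2 0 0; 0 -0.0054 0.0083 -0.001 -0.2 0 0"}}

```text
time_s: 22.38
tool_pos: [0.6274, -0.0296, 0.2484]
tool_rot: [-179.1, -0.1, 93.1]
force: [-5.5, -1.4, 5.4]
grip_width: 0.0253
```

```bash
python3 wind.py 8 4
```

```text
theta 58.6 r 0.0704 z 0.2484 rot [-1.791e+02 -1.000e-01  9.310e+01]  Ftang -3.96 Frad -4.01 Fz 5.37 grip 0.0253 t 22.38
-0.0058 0.0079 | -0.0072 0.0068 | -0.0080 0.0057 | -0.0088 0.0046
```

Request:
{"api": "carry_out", "payload": {"increments": "0 -0.0058 0.008 -0.001 -0.3 0 0; 0 -0.0072 0.0068 -0.001 -0.3 0 0; 0 -0.008 0.0057 -0.001 -0.3 0 0"}}

```text
time_s: 22.75
tool_pos: [0.6451, -0.0451, 0.2483]
tool_rot: [-179.0, -0.6, 93.2]
force: [-5.9, 0.1, 8.0]
grip_width: 0.0255
```

```bash
python3 wind.py 8 4
```

```text
theta 39.3 r 0.0704 z 0.2483 rot [-179.    -0.6   93.2]  Ftang -3.79 Frad -4.49 Fz 7.97 grip 0.0255 t 22.75
-0.0081 0.0056 | -0.0090 0.0040 | -0.0095 0.0027 | -0.0098 0.0014
```

Request:
{"api": "carry_out", "payload": {"increments": "0 -0.0083 0.0056 -0.002 -0.5 -0.3 0; 0 -0.0092 0.004 -0.002 -0.5 -0.3 0; 0 -0.0098 0.0027 -0.001 0 0 0"}}

```text
time_s: 23.12
tool_pos: [0.6557, -0.063, 0.2487]
tool_rot: [-179.1, -0.8, 93.5]
force: [-1.5, 2.9, 4.8]
grip_width: 0.0251
```

```bash
python3 wind.py 8 4
```

```text
theta 22.4 r 0.0703 z 0.2487 rot [-179.1   -0.8   93.5]  Ftang -3.26 Frad -0.33 Fz 4.85 grip 0.0251 t 23.12
-0.0094 0.0030 | -0.0098 0.0012 | -0.0099 -0.0002 | -0.0098 -0.0016
```

Request:
{"api": "carry_out", "payload": {"increments": "0 -0.0094 0.003 -0.001 -0.5 -0.4 0; 0 -0.0098 0.0012 -0.001 -0.4 -0.4 0; 0 -0.0099 -0.0002 -0.001 0 0 0; 0 -0.0098 -0.0016 0 0 0 0"}}

```text
time_s: 23.62
tool_pos: [0.6607, -0.0944, 0.249]
tool_rot: [-179.7, -0.7, 93.9]
force: [-0.1, 4.1, 4.2]
grip_width: 0.0254
```

```bash
python3 wind.py 8 4
```

```text
theta -3.8 r 0.0702 z 0.2490 rot [-179.7   -0.7   93.9]  Ftang -4.08 Frad -0.36 Fz 4.16 grip 0.0254 t 23.62
-0.0098 -0.0014 | -0.0093 -0.0033 | -0.0087 -0.0046 | -0.0080 -0.0058
```

Total is 637° with a push of 4.1 N, so it's still running free.

Request:
{"api": "carry_out", "payload": {"increments": "0 -0.0098 -0.0014 0 0 -0.3 0; 0 -0.0093 -0.0033 0 0 -0.3 0; 0 -0.0087 -0.0046 0 0 0 0"}}

```text
time_s: 24.0
tool_pos: [0.6535, -0.1225, 0.2488]
tool_rot: [-179.7, -0.2, 93.9]
force: [-0.7, 4.7, 2.2]
grip_width: 0.0253
```

```bash
python3 wind.py 8 4
```

```text
theta -27.6 r 0.0708 z 0.2488 rot [-179.7   -0.2   93.9]  Ftang -3.81 Frad -2.80 Fz 2.25 grip 0.0253 t 24.00
-0.0080 -0.0058 | -0.0072 -0.0068 | -0.0061 -0.0077 | -0.0050 -0.0085
```

Total 661°.

Request:
{"api": "carry_out", "payload": {"increments": "0 -0.008 -0.0058 0 0 0 0; 0 -0.0072 -0.0068 0 0 0 0; 0 -0.0061 -0.0077 0 0 0 0"}}

```text
time_s: 24.38
tool_pos: [0.6343, -0.1462, 0.2488]
tool_rot: [-179.9, -0.3, 94.0]
force: [1.7, 5.4, 2.5]
grip_width: 0.0253
```

```bash
python3 wind.py 8 4
```

```text
theta -52.4 r 0.0714 z 0.2488 rot [-179.9   -0.3   94. ]  Ftang -4.65 Frad -3.29 Fz 2.53 grip 0.0253 t 24.38
-0.0044 -0.0089 | -0.0037 -0.0092 | -0.0023 -0.0096 | -0.0010 -0.0098
```

Total 686°, push 4.65 N.

Request:
{"api": "carry_out", "payload": {"increments": "0 -0.0044 -0.0089 0 0 0 0; 0 -0.0037 -0.0092 0 0 0 0"}}

```text
time_s: 24.62
tool_pos: [0.6182, -0.1556, 0.2491]
tool_rot: [179.7, -0.3, 94.0]
force: [4.9, 5.9, -0.5]
grip_width: 0.0252
```

```bash
python3 wind.py 8 4
```

```text
theta -67.3 r 0.0714 z 0.2491 rot [179.7  -0.3  94. ]  Ftang -6.82 Frad -3.59 Fz -0.54 grip 0.0252 t 24.62
-0.0020 -0.0097 | -0.0012 -0.0098 | 0.0002 -0.0099 | 0.0016 -0.0097
```

Request:
{"api": "carry_out", "payload": {"increments": "0 -0.0015 -0.0098 0 0 0 0"}}

```text
time_s: 24.75
tool_pos: [0.6101, -0.1581, 0.2495]
tool_rot: [179.4, -0.2, 94.0]
force: [7.2, 2.9, -0.1]
grip_width: 0.0254
```

```bash
python3 wind.py 8 2
```

```text
theta -74.2 r 0.0711 z 0.2495 rot [179.4  -0.2  94. ]  Ftang -7.70 Frad -0.88 Fz -0.07 grip 0.0254 t 24.75
-0.0010 -0.0099 | 0.0000 -0.0099
```

Request:
{"api": "carry_out", "payload": {"increments": "0 -0.0005 -0.0099 0 0.3 0 0"}}

```text
time_s: 24.88
tool_pos: [0.602, -0.1598, 0.2498]
tool_rot: [179.3, -0.1, 94.0]
force: [8.6, 2.8, -2.5]
grip_width: 0.0254
```

```bash
python3 wind.py 6 2
```

```text
theta -80.8 r 0.0711 z 0.2498 rot [ 1.793e+02 -1.000e-01  9.400e+01]  Ftang -8.90 Frad -1.37 Fz -2.46 grip 0.0254 t 24.88
-0.0000 -0.0074 | 0.0005 -0.0074
```

Request:
{"api": "carry_out", "payload": {"increments": "0 0 -0.006 0 0.3 0 0"}}

```text
time_s: 25.0
tool_pos: [0.5979, -0.1604, 0.2498]
tool_rot: [179.2, -0.0, 94.0]
force: [7.8, 4.2, -2.6]
grip_width: 0.0252
```

```bash
python3 wind.py 6 2; python3 - <<'E'
from cell import *; from h import *
s=read_camera("scene");cv2.imwrite("pics/s11.png",cv2.resize(s["img"][150:290,170:330],None,fx=5,fy=5,interpolation=cv2.INTER_CUBIC)[:600])
E
python3 wind.py 6 2
```

```text
theta -84.2 r 0.0710 z 0.2498 rot [179.2  -0.   94. ]  Ftang -8.18 Frad -3.34 Fz -2.59 grip 0.0252 t 25.00
0.0004 -0.0074 | 0.0009 -0.0074
theta -84.5 r 0.0710 z 0.2499 rot [ 1.792e+02 -1.000e-01  9.400e+01]  Ftang -8.09 Frad -3.41 Fz -2.87 grip 0.0253 t 25.05
0.0004 -0.0074 | 0.0010 -0.0073
```

View pics/s11.png

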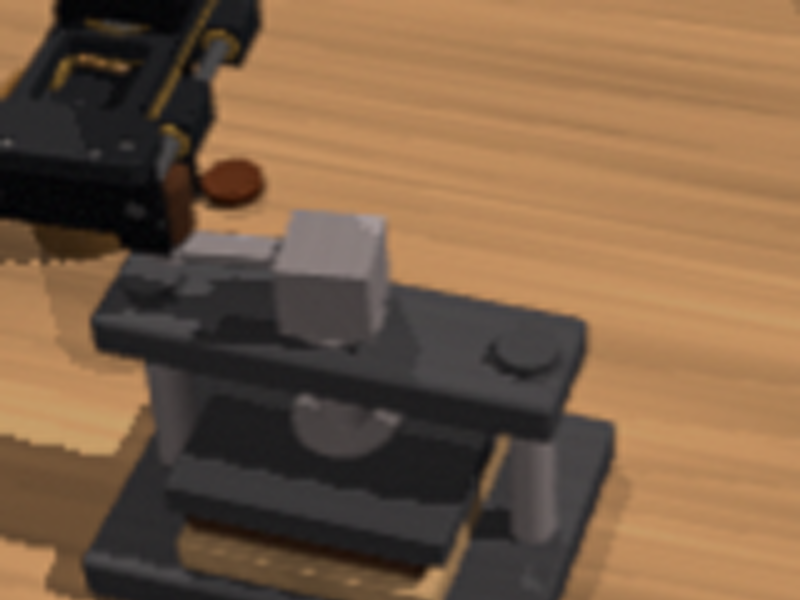

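Request:
{"api": "carry_out", "payload": {"increments": "0 0.0005 -0.006 0 0.3 0 0"}}

```text
time_s: 25.18
tool_pos: [0.594, -0.1605, 0.25]
tool_rot: [179.1, 0.1, 94.0]
force: [9.4, 3.2, -3.0]
grip_width: 0.0254
```

```bash
python3 wind.py 6 2
```

```text
theta -87.3 r 0.0709 z 0.2500 rot [1.791e+02 1.000e-01 9.400e+01]  Ftang -9.49 Frad -2.77 Fz -3.03 grip 0.0254 t 25.18
0.0007 -0.0074 | 0.0013 -0.0073
```

Request:
{"api": "carry_out", "payload": {"increments": "1 0 0 0 0 0 0; 1 0 0 0 0 0 0; 1 0 0 0 0 0 0; 1 0 0 0 0 0 0; 1 0 0 0 0 0 0"}}

```text
time_s: 25.8
tool_pos: [0.591, -0.1675, 0.2486]
tool_rot: [179.3, 0.5, 93.7]
force: [0.3, -0.6, -0.9]
grip_width: 0.0674
```

```bash
python3 wind.py 6 1; python3 - <<'E'
from cell import *; from h import *
w=read_camera("wrist");cv2.imwrite("pics/w12.png",w["img"])
E
```

```text
theta -89.8 r 0.0778 z 0.2486 rot [179.3   0.5  93.7]  Ftang -0.29 Frad 0.59 Fz -0.88 grip 0.0674 t 25.80
0.0078 -0.0069
```

View pics/w12.png

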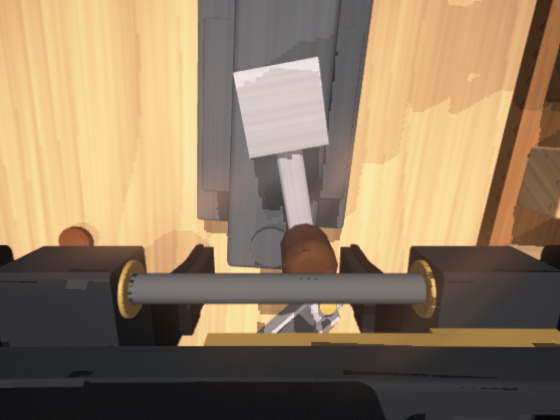

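```bash
python3 - <<'E'
from cell import *; from h import *
w=read_camera("wrist"); im=w["img"]; cv2.imwrite("pics/w13.png",cv2.resize(im[40:290,210:350],None,fx=2.4*1.6,fy=2.4,interpolation=cv2.INTER_CUBIC)) 
cv2.imwrite("pics/w13.png",cv2.resize(im[45:185,220:345],None,fx=4,fy=4,interpolation=cv2.INTER_CUBIC))
s=read_camera("scene"); cv2.imwrite("pics/s13.png",cv2.resize(s["img"][150:290,170:330],None,fx=5,fy=5,interpolation=cv2.INTER_CUBIC)[:600])
np.save("w13.npy",w,allow_pickle=True); print(get_obs()["tool_pos"],get_obs()["tool_rot"])
E
```

```text
[ 0.59128672 -0.16707747  0.24873879] [179.25859523   0.49765539  93.7334622 ]
```

View pics/w13.png

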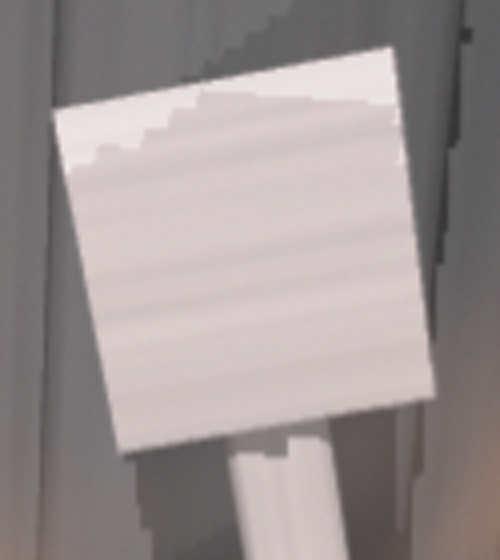

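View pics/s13.png

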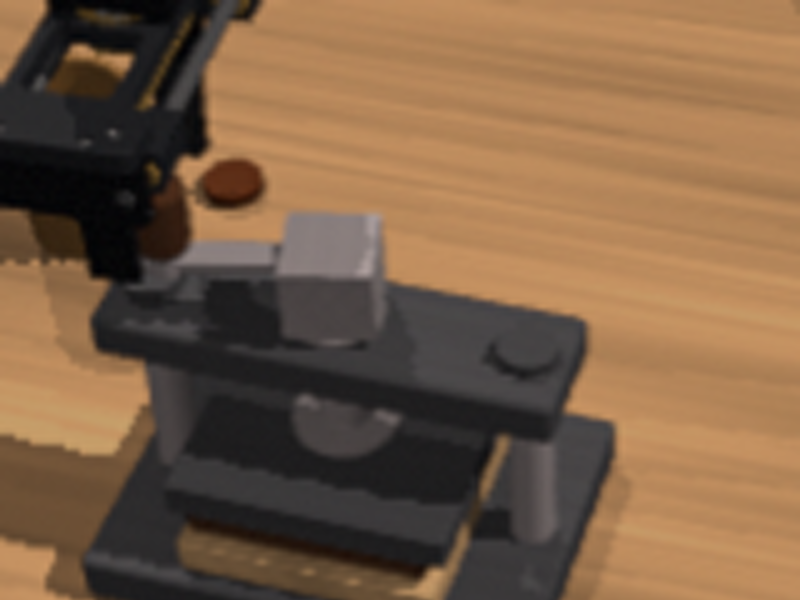

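```bash
python3 - <<'E'
from cell import *; from h import *
def ang(p,b,z=.176):
    W=np.array([atz(p,q,z) for q in b]); out=[]
    for k in range(4):
        d=W[k]-W[k-1]; out.append((np.degrees(np.arctan2(d[1],d[0]))+45)%90-45)
    return W.mean(0).round(4),np.round(out,1),np.mean(out).round(2),[np.linalg.norm(W[k]-W[k-1]).round(4) for k in range(4)]
w=np.load("w13.npy",allow_pickle=True).item()
print("wrist now",ang(w,np.array([[55,110],[392,47],[435,397],[120,452]])/4+[220,45]))
s=read_camera("scene")
for n,b in dict(s9=[[304,211],[390,222],[379,283],[272,270]],s11=[[294,211],[386,215],[369,280],[275,271]],s13=[[287,213],[382,213],[368,277],[281,270]]).items():
    print(n,ang(s,np.array(b)/5+[170,150]))
E
```

```text
wrist now (array([ 0.5909, -0.0897,  0.176 ]), array([13.4, 13.6, 13.4, 13.4]), np.float64(13.43), [np.float64(0.04), np.float64(0.0397), np.float64(0.0401), np.float64(0.0398)])
s9 (array([ 0.5906, -0.0852,  0.176 ]), array([-0.3,  4.1, 11.7,  5. ]), np.float64(5.13), [np.float64(0.0383), np.float64(0.0377), np.float64(0.0379), np.float64(0.0457)])
s11 (array([ 0.5898, -0.0877,  0.176 ]), array([ 8.1, 11.1,  8.7,  7. ]), np.float64(8.75), [np.float64(0.0379), np.float64(0.0394), np.float64(0.0407), np.float64(0.0398)])
s13 (array([ 0.5894, -0.0886,  0.176 ]), array([16.3, 14.9, 10.4,  8.3]), np.float64(12.44), [np.float64(0.0357), np.float64(0.0404), np.float64(0.0401), np.float64(0.0367)])
```

The crank now rests at yaw -76.6°, about 7° back from where it was under load, through spring-back plus socket play. That could put the clamp force on the low side, so I'll re-centre on the knob and feel it once more.

Request:
{"api": "carry_out", "payload": {"increments": "1 0.0083 0.0164 -0.001 0.7 0.5 0; 1 0 0 0 0 0 0; 1 0 0 0 0 0 0"}}

```text
time_s: 26.38
tool_pos: [0.6068, -0.1581, 0.2499]
tool_rot: [-180.0, 0.0, 93.7]
force: [0.3, -0.2, 0.6]
grip_width: 0.087
```

```bash
python3 wind.py 4 1; python3 - <<'E'
from cell import *; from h import *
o=get_obs(); print(o["tool_pos"],o["tool_rot"])
w=read_camera("wrist");cv2.imwrite("pics/w14.png",w["img"])
q=proj(w,place(crank_pts()['knob'],.5909,-.0897,np.radians(-76.6),.14)); print(q[40:].mean(0),q[:40].mean(0))
E
```

```text
theta -76.8 r 0.0703 z 0.2499 rot [-180.     0.    93.7]  Ftang -0.22 Frad 0.21 Fz 0.58 grip 0.0870 t 26.38
-0.0012 -0.0048
[ 0.60675589 -0.1580921   0.24992826] [-1.79996145e+02  2.09106205e-02  9.37213394e+01]
[275.1818656  290.56828385] [275.40675856 257.59930442]
```

View pics/w14.png

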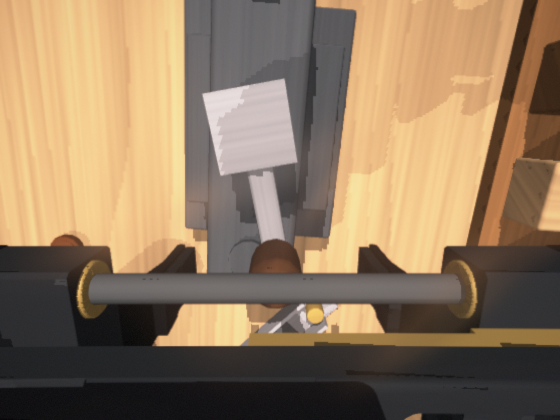

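Request:
{"api": "carry_out", "payload": {"increments": "0 0 0 0 0 0 0; 0 0 0 0 0 0 0; 0 0 0 0 0 0 0; 0 0 0 0 0 0 0; 0 0 0 0 0 0 0; 0 0 0 0 0 0 0; 0 0 0 0 0 0 0", "force": 30}}

```text
time_s: 27.3
tool_pos: [0.6059, -0.1586, 0.2501]
tool_rot: [180.0, 0.0, 93.7]
force: [0.0, -0.2, -0.2]
grip_width: 0.0251
```

```bash
python3 wind.py 4 3
```

```text
theta -77.6 r 0.0706 z 0.2501 rot [180.    0.   93.7]  Ftang 0.02 Frad 0.23 Fz -0.21 grip 0.0251 t 27.30
-0.0008 -0.0049 | -0.0002 -0.0049 | 0.0001 -0.0049
```

Request:
{"api": "carry_out", "payload": {"increments": "0 -0.0006 -0.005 0 0 0 0"}}

```text
time_s: 27.42
tool_pos: [0.6032, -0.1587, 0.2508]
tool_rot: [179.6, 0.0, 93.7]
force: [8.2, 1.2, -1.2]
grip_width: 0.0253
```

```bash
python3 wind.py 4 3
```

```text
theta -79.8 r 0.0702 z 0.2508 rot [179.6   0.   93.7]  Ftang -8.26 Frad 0.29 Fz -1.21 grip 0.0253 t 27.43
-0.0010 -0.0049 | -0.0000 -0.0049 | 0.0003 -0.0049
```

Request:
{"api": "carry_out", "payload": {"increments": "0 -0.0006 -0.005 0 0.3 0 0"}}

```text
time_s: 27.55
tool_pos: [0.601, -0.1587, 0.2513]
tool_rot: [179.5, 0.0, 93.8]
force: [9.2, 1.5, -5.6]
grip_width: 0.0248
```

```bash
python3 wind.py 4 3;  python3 - <<'E'
from cell import *; from h import *
w=read_camera("wrist"); im=w["img"]; np.save("w15.npy",w,allow_pickle=True)
cv2.imwrite("pics/w15.png",cv2.resize(im[60:200,195:320],None,fx=4,fy=4,interpolation=cv2.INTER_CUBIC))
E
```

```text
theta -81.6 r 0.0698 z 0.2513 rot [179.5   0.   93.8]  Ftang -9.29 Frad -0.12 Fz -5.56 grip 0.0248 t 27.55
-0.0013 -0.0049 | 0.0001 -0.0049 | 0.0005 -0.0049
```

View pics/w15.png

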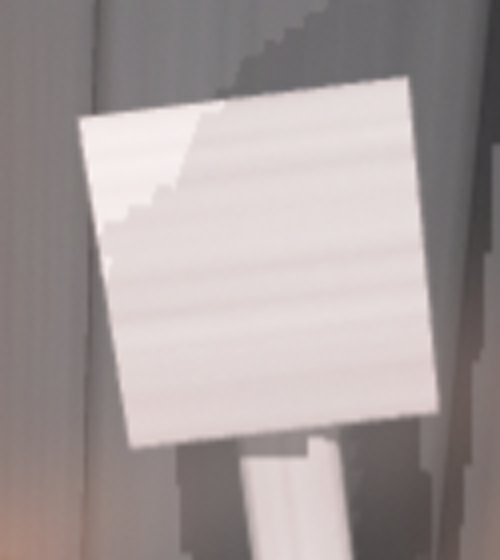

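```bash
cat > yaw.py <<'E'
from h import *
def ang(p,b,z=.176):
    W=np.array([atz(p,q,z) for q in b]); out=[]
    for k in range(4):
        d=W[k]-W[k-1]; out.append((np.degrees(np.arctan2(d[1],d[0]))+45)%90-45)
    return W.mean(0).round(4),np.round(out,1),np.mean(out).round(2)-90
E
python3 - <<'E'
from yaw import *
w=np.load("w15.npy",allow_pickle=True).item()
print(ang(w,np.array([[79,118],[407,76],[438,411],[131,448]])/4+[195,60]))
E
python3 wind.py 4 2
```

```text
(array([ 0.5903, -0.0893,  0.176 ]), array([10.5, 10.7, 10.5, 10.6]), np.float64(-79.43))
theta -81.8 r 0.0698 z 0.2514 rot [179.5   0.   93.8]  Ftang -8.15 Frad -0.17 Fz -3.65 grip 0.0251 t 27.60
-0.0012 -0.0049 | 0.0001 -0.0049
```

Request:
{"api": "carry_out", "payload": {"increments": "0 -0.0004 -0.006 0.0005 0.3 0 0; 0 0 -0.006 0 0.2 0 0; 0 0.0004 -0.006 0 0 0 0"}}

```text
time_s: 27.98
tool_pos: [0.5913, -0.1589, 0.252]
tool_rot: [178.7, 0.4, 94.0]
force: [10.2, -1.5, -6.3]
grip_width: 0.0255
```

```bash
python3 wind.py 4 2
```

```text
theta -89.5 r 0.0692 z 0.2520 rot [178.7   0.4  94. ]  Ftang -10.20 Frad 1.60 Fz -6.35 grip 0.0255 t 27.98
-0.0011 -0.0050 | 0.0008 -0.0049
```

Request:
{"api": "carry_out", "payload": {"increments": "0 0.0003 -0.004 0.0005 0.3 0.3 0"}}

```text
time_s: 28.1
tool_pos: [0.5899, -0.1592, 0.2519]
tool_rot: [178.5, 0.2, 94.0]
force: [8.7, -2.4, -5.5]
grip_width: 0.0254
```

```bash
python3 wind.py 4 2; python3 - <<'E'
from cell import *; from h import *
w=read_camera("wrist"); im=w["img"]; np.save("w16.npy",w,allow_pickle=True)
cv2.imwrite("pics/w16.png",cv2.resize(im[60:210,205:345],None,fx=4,fy=4,interpolation=cv2.INTER_CUBIC))
E
python3 wind.py 4 2
```

```text
theta -90.7 r 0.0695 z 0.2519 rot [178.5   0.2  94. ]  Ftang -8.76 Frad 2.32 Fz -5.47 grip 0.0254 t 28.10
-0.0007 -0.0050 | 0.0009 -0.0049
theta -90.8 r 0.0696 z 0.2519 rot [178.5   0.2  94. ]  Ftang -9.59 Frad 1.20 Fz -4.94 grip 0.0250 t 28.15
-0.0006 -0.0050 | 0.0009 -0.0049
```

View pics/w16.png

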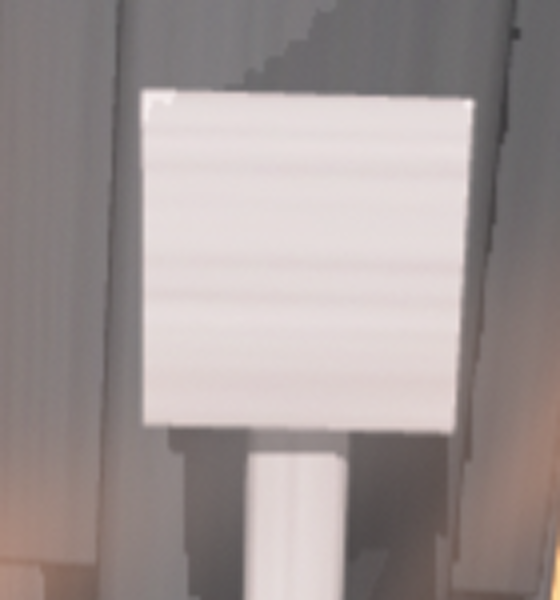

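```bash
python3 - <<'E'
from yaw import *
w=np.load("w16.npy",allow_pickle=True).item()
print(ang(w,np.array([[142,90],[473,99],[455,432],[144,425]])/4+[205,60]))
E
```

```text
(array([ 0.5901, -0.0892,  0.176 ]), array([2.7, 2.8, 2.9, 2.6]), np.float64(-87.24))
```

Request:
{"api": "carry_out", "payload": {"increments": "1 0 0 0 0.3 0 0; 1 0 0 0 0.3 0 0; 1 0 0 0 0.3 0 0; 1 0 0 0 0 0 0; 1 0 0 0 0 0 0; 1 0 0 0 0 0 0"}}

```text
time_s: 28.9
tool_pos: [0.5889, -0.1594, 0.2517]
tool_rot: [179.5, 0.2, 94.0]
force: [0.0, 0.9, -0.3]
grip_width: 0.0773
```

```bash
python3 - <<'E'
from cell import *; from h import *
o=get_obs(); print(o["tool_pos"],o["tool_rot"],o["grip_width"])
w=read_camera("wrist"); im=w["img"]; np.save("w17.npy",w,allow_pickle=True)
cv2.imwrite("pics/w17.png",cv2.resize(im[40:190,195:345],None,fx=4,fy=4,interpolation=cv2.INTER_CUBIC))
E
```

```text
[ 0.58886792 -0.15939642  0.25168926] [179.5419091    0.2046146   94.00885153] 0.07730942915579592
```

View pics/w17.png

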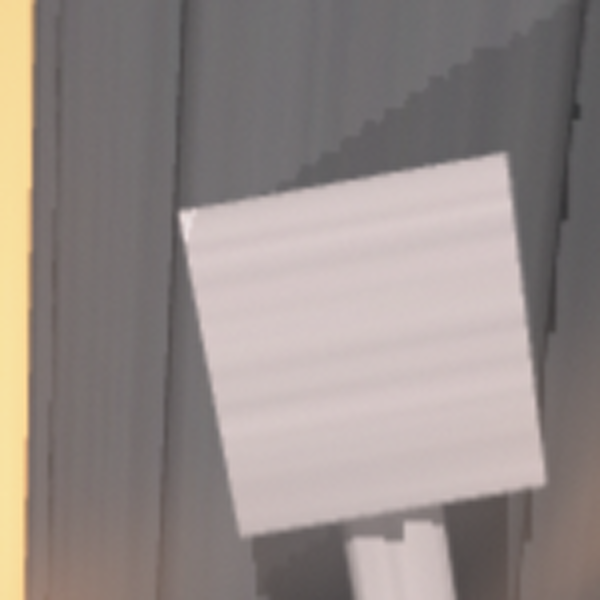

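```bash
python3 - <<'E'
from yaw import *
w=np.load("w17.npy",allow_pickle=True).item()
print(ang(w,np.array([[180,211],[507,152],[546,486],[242,537]])/4+[195,40]))
E
```

```text
(array([ 0.591 , -0.0897,  0.176 ]), array([13.8, 13.6, 13.3, 13.5]), np.float64(-76.45))
```

Request:
{"api": "carry_out", "payload": {"increments": "1 0 0 0 0 0 0; 1 0 0 -0.02 0 0 0; 1 0 0 -0.04 0 0 0; 1 0 0 -0.05 0 0 0; 1 -0.03 0 -0.03 0 0 0; 1 -0.04 0 0 0 0 0; 1 0 0 0 0 0 0; 1 0 0 0 0 0 0"}}

```text
time_s: 29.95
tool_pos: [0.593, -0.2296, 0.4062]
tool_rot: [179.1, 0.4, 94.2]
force: [-0.0, 0.6, -0.1]
grip_width: 0.0866
```

```bash
python3 - <<'E'
from cell import *; from h import *
o=get_obs(); print(o["time_s"],o["tool_pos"],o["tool_rot"],o["force"],o["grip_width"],o["joint_velocities"].round(1))
for n in("wrist","scene","top"):
    p=read_camera(n); cv2.imwrite(f"pics/{n}18.png",p["img"]); np.save(f"{n}18.npy",p,allow_pickle=True)
    if n=="wrist": print(proj(p,place(crank_pts()['hub'],.591,-.0897,np.radians(-76.5),.14))[4:].round(1).tolist())
E
```

```text
29.95 [ 0.59304145 -0.22962575  0.40616219] [179.06436611   0.36004754  94.15357301] [-0.02126711  0.64231824 -0.120928  ] 0.08656125319755431 [ 0.9  0.   0.9 -0.4  0.9  0.2 -0.1]
[[254.1, 24.6], [298.9, 16.5], [262.0, 73.3], [305.2, 65.7]]
```

View pics/wrist18.png

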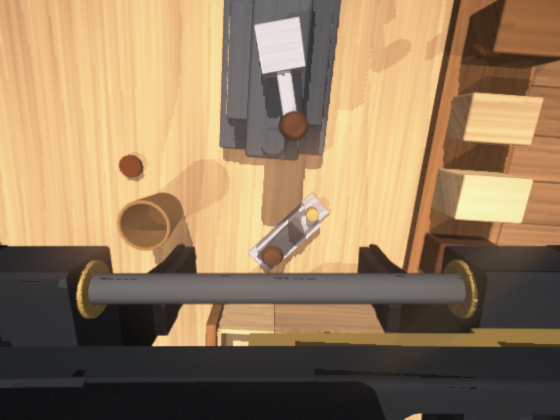

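View pics/scene18.png

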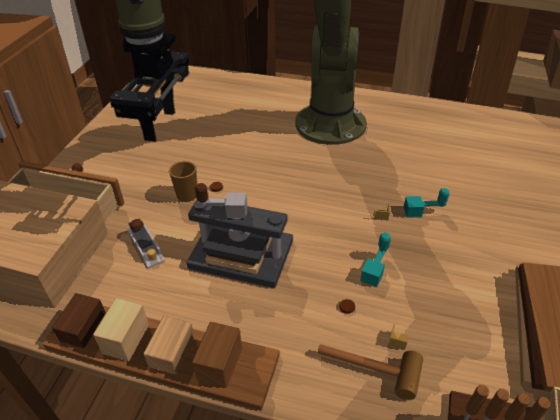

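View pics/top18.png

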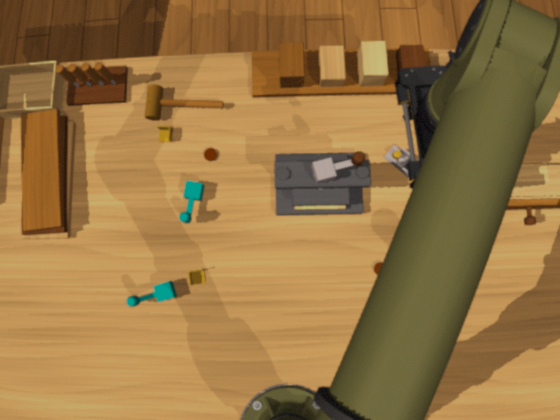

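```bash
python3 -c "
from cell import *; print(sign_off()); print(get_obs()['time_s'])"
```

```text
the job is handed in; nothing more can be done
None
the job is handed in; nothing more can be done
```

The crank is on the spindle, the press is wound down onto the panel, and I've handed the job in at about 30 s. The panel should be held, but I couldn't measure the clamp force directly, and my estimate of about 110 N is below the 140 N called firm.

- **Fitting:** I gripped the steel crank by its hub and lowered it on the square end. It stopped on the shoulder at the height worked out beforehand, with an 18 N push confirming it was seated.
- **Winding:** I wound it clockwise by the knob for almost two turns. The free push was about 4 N. It began to rise at roughly 677° ± 4° of turn, and I stopped at 9.5 N.
- **Second push:** After I let go, the crank had gone back about 8°, so I regripped and pushed to 9–10 N. That is about 5–6 N over free running, or an estimated 140 N at the peak. I then let go and raised the arm clear.
- **Spring-back:** The crank came to rest at the same angle both times, about 11° back from the second peak, which is more than "slight". That leaves about 35° past touch, or 110 N with a likely range of 95–125 N. This is above the 90 N loose limit, and winding further did not change where it rested.
- **Last pictures:** The crank is on the spindle and the platen is down on the panel. The gripper is open and clear, and the other bench items that were in view look unmoved. The arm partly hid the plane and cup from above, but both show in the scene view.

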